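# Dock the chopping board in its tapered dovetail way

### The job

The chopping board lies askew in front of the two metal rails screwed to the worktop. Slide it, narrow end first, in between the rails and push it along until it wedges tight, with a firm push but without ramming it, and leave it wedged there. Do not disturb the jars, the bowl and the tin around it.

Things in the scene. Friction and masses are not known exactly. Their poses are not given: they have to be found in the camera images.
- dock: Dovetail way: two fixed aluminium rails 150 mm long, 22 mm high, 122 mm apart (inside, at the foot) at the mouth, each converging 3 degrees inward; inner faces lean 17 degrees over the board. Flared lead-ins reach 35 mm in front of the mouth. Origin: middle of the mouth, on the worktop; x runs along the way, inward; y to the left rail, part of this body.
- gib: The right-hand rail of the way (its -y side), fixed, with the dock's axes. Origin nominally the dock's, but it is set up to 1 mm nearer to or farther from the left rail, so the place where the board wedges differs by some 20 mm from case to case and must be felt.
- board: Wooden chopping board, 150 mm long (x), 18 mm thick, flat on the worktop, 0.3 to 0.55 kg. Origin: centre of its underside; x points to the narrow end, which goes in first. Underside 112 mm wide at that end, 120 at the middle, 128 at the wide end, where a dark round inlay is; long sides bevelled 17 degrees (top 11 mm narrower).
- way_end (a point): Middle of the cross bar, 18 mm high, joining the rails 158 mm in from the mouth; the wedged board does not reach it. The board wedges abruptly with its middle 10 to 30 mm inside the mouth, its wide end sticking out; a slow push of 15 to 20 N on the middle of the wide end seats it. It may bite early while straightening: ease off and push again until it goes no farther.
- pepper: Amber pepper jar, 48 mm across, 130 mm high, beside the right-hand rail. Loose bystander; origin: underside.
- jam: Clear jam jar with a white lid, 68 mm across, 100 mm high, beyond the cross bar. Loose bystander; origin: underside.
- bowl: White bowl, 110 mm across, 50 mm high, beside the left-hand rail. Loose bystander; origin: underside.
- tin: Food tin, 74 mm across, 110 mm high, to the robot's left. Loose bystander; origin: underside.
Mind the look-alikes: they are no part of the job. Of the things that look like the board, the middle-sized one is meant. Several things look just like the gib: the one meant starts farthest to the robot's left.

How it is judged:
By the outcome, as a careful person would: the job done as asked, in the order asked, and still so for the second after the job is handed in, with the robot touching nothing.
It also fails if it takes over 58 s, if anything falls off the work surface, if the arm or the gripper's body presses on something with over 40 N, if the wrist force passes 120 N, or if a joint passes its speed limit or range.

### The arm

A 6-joint arm with a two-finger parallel gripper is mounted at the origin on the work surface. World frame = base frame: x ahead of the robot, y to its left, z up, the work surface at z = 0. Lengths are in mm, angles in rad, forces in N, time in s.
With the tool pointing down it reaches from about 350 to 875 mm from the base axis. Payload 4.2 kg.
Tool frame: the origin (TCP) lies at the very end of the fingers, on their centre line; the grasp point (between the pads) lies arm.grip_depth behind it (arm.grip_depth is the distance from the TCP to the grasp point, in mm); x points along the fingers, y is the direction in which the jaws open and shut, and the axes are right-handed (so a half turn about x gives the same grasp; the last joint's range is limited). The gripper opens to 85 mm and grips with 20 to 120 N. Pads are 22 mm wide; open, the fingers measure 114 mm over their backs; the gripper's body (76 mm by 85 mm) begins 54 mm behind the grasp point. The pads swing forward as they close: fully open they stand 13 mm farther back than shut.
Start: joints at [1.558, 0.385, 0.008, 0, -1.194, -0.259], TCP at [167.759, 602.043, 231.312] pointing down, gripper open.
Joint ranges: [-3.14, 3.14], [-1.21, 2.06], [-1.07, 1.41], [-3.16, 2.05], [-2.99, -0.16], [-3.1, 3.1]. Speed limits (rad/s): [2.79, 2.79, 3.14, 3.14, 3.14, 3.14].

### API

Orientations are given as a unit quaternion [x, y, z, w].
In Python, from bench import arm, get_image, models gives the robot as it stands.
- The arm moves only by the tool arm_command, never from a script. Its argument "rows" is a list of rows, each an object of numbers: "dx", "dy", "dz": the shift along the tool's x, y, z in m; "wx", "wy", "wz": the turn, a rotation vector about the tool's x, y, z in degrees; "gripper": the closure, from -1 (fully open) to 1 (shut). A call has exactly 8 rows; each row is the pose to reach, as a shift and turn from the pose measured when the call began, along the tool's axes at that moment; what a row does not reach only later rows make up. A row lasts 1/10 s, in which the tool goes at most 50 mm and 8.59 degrees, less where a joint would pass 70% of its speed; a pose out of reach is approached as far as the arm can. A call with a gripper value outside its range is refused whole. The fingers move at their own pace and stop on an object; the grip force is fixed at half the most. Time passes only in rows, so rows that repeat a pose let the fingers close, or fill a call up. It gives the time, the measured TCP pose, the force and the opening at its end, in the units of the state.
- arm.read_state(): the state, without advancing time (a new reading comes with each control period).
- get_image(name): name is "side" or "top"; returns a dict with "img" (384x512x3 uint8, red, green, blue), "K" (3x3 intrinsics, pixels), "rvec" (rotation vector, rad) and "tvec" (3), from world to camera coordinates, as OpenCV has them. Camera axes: x right, y down, z forward; pixel columns grow to the right and rows downward; lengths in mm; the calibration is good to about 2 mm. A picture is of the moment at which its call begins. There is no depth.
- arm.job_done(): hands the job in, once; it reports no verdict.
Trained networks look in the newest picture that a camera, given by its name, has taken for a name from the list of things; names that differ only in an ending like _2 or _b are one class to them, and where a whole thing is asked for, a point or a joint stands for the part that bears it (a point fixed in the world has none). Each returns a list of dicts, best first, with "conf" (0 to 1); they miss things now and then, are a little off and sometimes report something else, mostly with a low value. They report only what shows in the picture. A call takes as long as a camera call. They do not tell look-alikes from the thing itself.
- models.cut_out(camera, query): "mask" (384x512 bool, what is visible of it) and "extent" ([left, top, right, bottom] in pixels, round what is visible of it).
The state is a dict: "clock": time; "joints": joint angles; "joint_vel": joint speeds; "joint_efforts": joint torques, N m; "position": TCP position; "ee_rot": TCP orientation; "contact_force": force on the tool from outside, world axes, zero at the start; "wrist_torque": the same for the moment, N m; "gripper_width": finger opening in mm.
Only numpy, scipy, OpenCV 4.12 (cv2) and the standard library are available. Lean on these libraries where they do the work, as an engineer would, in place of code of your own. Each camera call takes 0.05 s, during which the arm holds its last target.

## Working session

There is one attempt and no reset: what is moved stays moved. The work goes in short steps, Python scripts to look and compute and a tool call to move; the robot and the scene stay as the last step left them, time stands still between calls to the robot, and variables do not carry over. Pictures are saved under pics/ and viewed, and the job is handed in when it is done.

Besides the shell and the picture viewer there is one more tool, called by a JSON object that holds its "op" and its "data". arm_command: Moves the arm, as the interface text tells. Its arguments: {"type":"object","properties":{"rows":{"type":"array"}},"required":["rows"]}

```bash
mkdir -p pics; ls; python3 - <<'E'
from bench import arm, get_image, models
import cv2, json
s=arm.read_state(); print({k:s[k] for k in ('clock','position','ee_rot','contact_force','gripper_width')}, arm.grip_depth)
for c in('side','top'):
    d=get_image(c); cv2.imwrite(f'pics/{c}0.png',cv2.resize(d['img'][:,:,::-1],(800,600),interpolation=cv2.INTER_CUBIC)); print(c,d['K'],d['rvec'],d['tvec'])
    for q in('board','gib','dock'):
        for r in models.cut_out(c,q): print(c,q,round(r['conf'],2),r['extent'],r['mask'].sum())
E
```

```text
pics
{'clock': 0.0, 'position': array([167.60017807, 601.48890193, 230.2099346 ]), 'ee_rot': array([-0.70050376,  0.09663924,  0.70065394,  0.0950757 ]), 'contact_force': array([-0.19090548,  0.29522478, -0.57596179]), 'gripper_width': 85.2247282177492} 18.700000000000003
side [[474.60115221   0.         249.42233947]
 [  0.         474.60115221 184.96763711]
 [  0.           0.           1.        ]] [ 2.2573649  -0.3642278   0.14441505] [-410.97656548  111.30186148 1457.60905093]
side board 0.9 [215.2, 229.1, 258.7, 256.0] 832
side board 0.83 [262.2, 246.5, 353.7, 322.0] 4435
side board 0.76 [263.0, 184.1, 324.4, 226.9] 1438
side gib 0.74 [344.4, 209.3, 396.5, 247.2] 514
side gib 0.65 [190.1, 266.8, 223.6, 327.4] 576
side gib 0.6 [260.3, 146.1, 295.9, 177.9] 297
side gib 0.23 [229.7, 146.5, 260.7, 195.7] 539
side dock 0.81 [231.0, 146.7, 261.3, 194.7] 539
side dock 0.49 [218.9, 119.5, 234.0, 149.7] 516
top [[452.27853283   0.         255.94233985]
 [  0.         452.27853283 192.70335067]
 [  0.           0.           1.        ]] [ 2.11342668 -2.1617939   0.17797785] [  -6.69235006  417.07971906 1402.87065542]
top board 0.95 [301.1, 206.4, 330.4, 241.3] 848
top board 0.59 [254.5, 133.6, 310.6, 184.8] 1614
top board 0.59 [334.6, 132.7, 412.4, 214.1] 3495
top gib 0.98 [340.0, 253.3, 394.6, 267.3] 457
top gib 0.89 [306.3, 90.0, 359.7, 116.4] 338
top gib 0.88 [187.8, 140.2, 246.7, 158.4] 311
top dock 0.66 [188.6, 156.7, 252.7, 195.3] 667
```

View pics/side0.png

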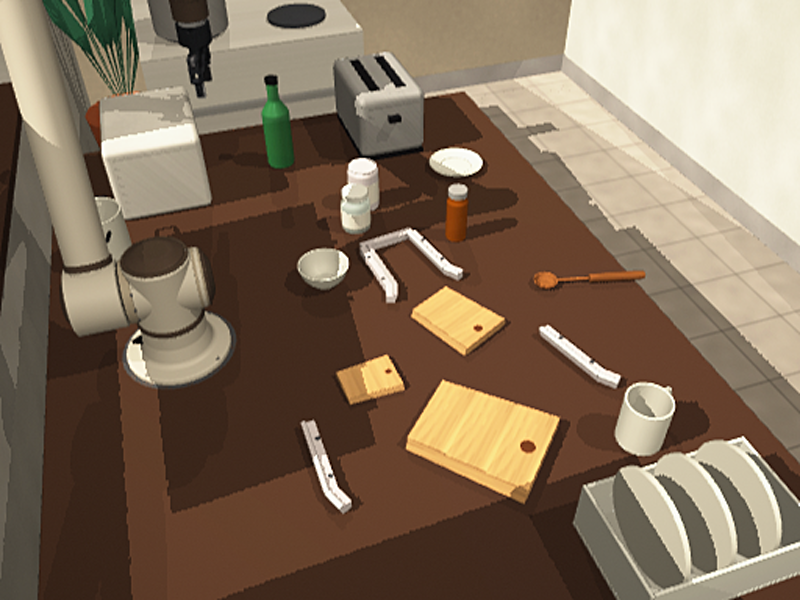

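View pics/top0.png

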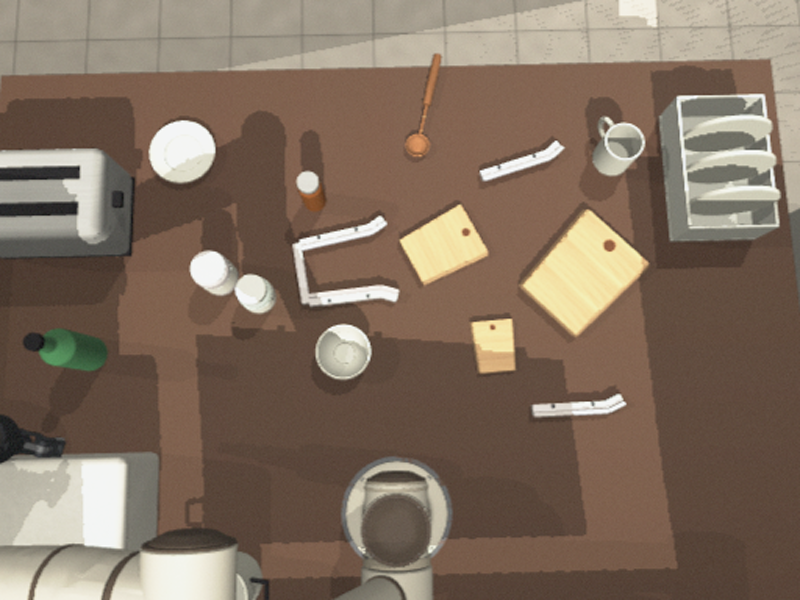

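```bash
cat > h.py <<'E'
from bench import arm, get_image, models
import cv2, numpy as np
def P(d,X):
    return cv2.projectPoints(np.asarray(X,float).reshape(-1,3),d['rvec'],d['tvec'],d['K'],None)[0].reshape(-1,2)
def back(d,uv,z):
    R=cv2.Rodrigues(np.asarray(d['rvec']))[0]; t=np.asarray(d['tvec']).reshape(3)
    C=-R.T@t; r=(R.T@np.linalg.inv(d['K'])@np.c_[np.atleast_2d(uv),np.ones(len(np.atleast_2d(uv)))].T).T
    return C+r*((z-C[2])/r[:,2])[:,None]
def crop(d,x0,y0,x1,y1,s,name,draw=[]):
    im=cv2.resize(d['img'][y0:y1,x0:x1,::-1],None,fx=s,fy=s,interpolation=cv2.INTER_CUBIC)
    for pl,c in draw:
        cv2.polylines(im,[np.int32(((pl-[x0,y0]+.5)*s-.5)*8)],True,c,1,cv2.LINE_AA,3)
    cv2.imwrite('pics/'+name,im)
def T(p,pts):
    c,s=np.cos(p[2]),np.sin(p[2]); pts=np.asarray(pts,float)
    return np.c_[p[0]+c*pts[:,0]-s*pts[:,1],p[1]+s*pts[:,0]+c*pts[:,1],pts[:,2]]
BB=np.array([[75,56,0],[75,-56,0],[-75,-64,0],[-75,64,0]],float)
BT=np.array([[75,50.5,18],[75,-50.5,18],[-75,-58.5,18],[-75,58.5,18]],float)
E
cat > m.py <<'E'
from h import *
from scipy.optimize import minimize
import pickle
D={c:get_image(c) for c in('top','side')}
M={}
tgt=back(D['top'],[445*.64,245*.64],18)[0]; print(tgt)
for c in D:
    u=P(D[c],tgt)[0]
    for r in models.cut_out(c,'board'):
        if r['mask'][int(u[1]),int(u[0])]: M[c]=r['mask']; print(c,r['conf'])
pickle.dump((D,M),open('d.pkl','wb'))
def cost(p,S=4):
    e=0
    for c,m in M.items():
        h=cv2.convexHull(P(D[c],np.r_[T(p,BB),T(p,BT)]).astype(np.float32))
        im=np.zeros((384*S,512*S),np.uint8); cv2.fillPoly(im,[np.int32(((h+.5)*S-.5)*16)],255,shift=4)
        im=cv2.resize(im,(512,384),interpolation=cv2.INTER_AREA)/255.
        e+=np.abs(im-m).sum()/m.sum()
    return e
best=min((minimize(cost,[tgt[0],tgt[1],a],method='Nelder-Mead',options=dict(initial_simplex=np.array([[tgt[0],tgt[1],a],[tgt[0]+10,tgt[1],a],[tgt[0],tgt[1]+10,a],[tgt[0],tgt[1],a+.2]]))) for a in (1.7,2.0,2.3)),key=lambda r:r.fun)
print('board',best.x,np.degrees(best.x[2]),best.fun)
p=best.x
for c,(x0,y0,x1,y1) in dict(top=(180,120,340,230),side=(215,135,345,235)).items():
    crop(D[c],x0,y0,x1,y1,5,c+'1.png',[(P(D[c],T(p,BB)),(0,0,255)),(P(D[c],T(p,BT)),(0,255,0))])
E
python3 m.py
```

```text
[ 535.79914824 -112.83574326   18.        ]
top 0.85
side 0.78
board [ 539.05335207 -106.84627853    2.04200707] 116.99838675924154 0.12503356395577286
```

View pics/top1.png

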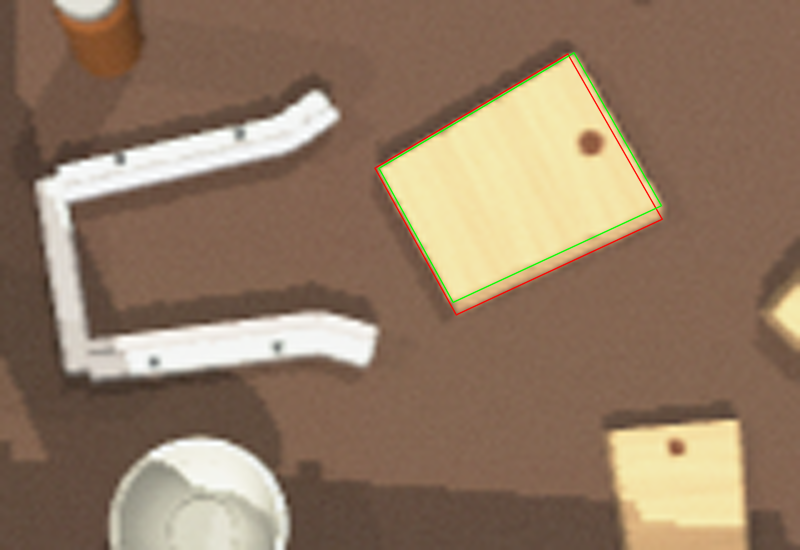

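View pics/side1.png

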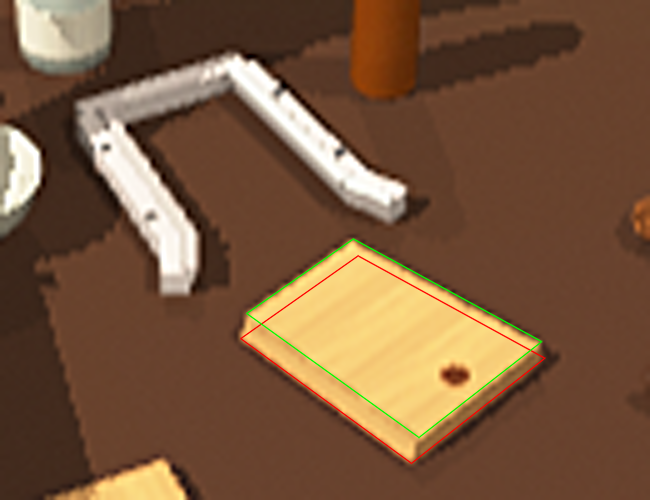

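```bash
cat > dk.py <<'E'
from h import *
import pickle,sys
D,M=pickle.load(open('d.pkl','rb'))
from scipy.optimize import least_squares
R=cv2.Rodrigues(np.asarray(D['top']['rvec']))[0]; print('cam',-R.T@np.ravel(D['top']['tvec']))
t3=np.tan(np.radians(3)); k=22*np.tan(np.radians(17))
def inner(s,z):
    y=lambda x:s*(61-x*t3-(k if z else 0))
    return np.array([[0,y(0),z],[150,y(150),z]])
# observed points: side s, inner top edge line
obs=[('top',-1,[(90,197),(160,181),(270,156)]),('top',1,[(150,335),(220,325),(300,315)]),]
px={'top':(180,120),'side':(215,135)}
def uv(c,q): return (np.array(q)+.5)/5-.5+px[c]
mouth=[('top',-1,(285,150)),('top',1,(313,313))]
def res(p):
    r=[]
    for c,s,q in obs:
        a,b=P(D[c],T(p,inner(s,22))); n=np.array([-(b-a)[1],(b-a)[0]])/np.linalg.norm(b-a)
        r+=list((uv(c,q)-a)@n)
    for c,s,q in mouth:
        a,b=P(D[c],T(p,inner(s,22))); t=(b-a)/np.linalg.norm(b-a)
        r.append((uv(c,[q])[0]-a)@t*.5)
    return r
f=least_squares(res,[560,40,1.75]); p=f.x; print('dock',p,np.degrees(p[2]),np.round(f.fun,2))
np.save('dock.npy',p)
dr=lambda c:[(P(D[c],T(p,inner(s,z))),col) for s in(-1,1) for z,col in((0,(0,0,255)),(22,(0,200,0)))]+[(P(D[c],T(p,[[158,-55,18],[158,55,18]])),(255,0,0)),(P(D[c],T(p,[[0,-70,0],[0,70,0]])),(255,0,255))]
crop(D['top'],180,120,340,230,5,'top2.png',dr('top')); crop(D['side'],215,135,345,235,5,'side2.png',dr('side'))
E
python3 dk.py
```

```text
cam [ 183.54044122   -9.15116282 1451.99019215]
dock [507.25773298  35.18946069   1.72910275] 99.0702896375966 [ 0.03  0.   -0.06 -0.13  0.09  0.06 -0.08  0.09]
```

View pics/top2.png

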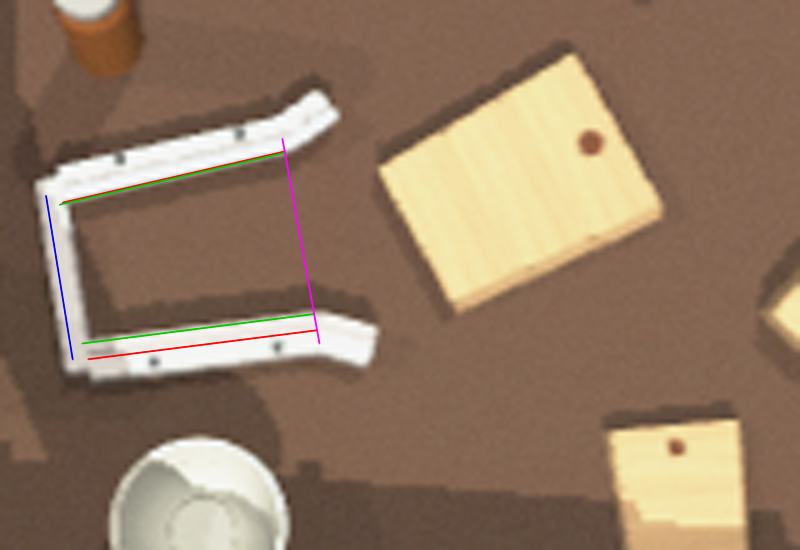

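View pics/side2.png

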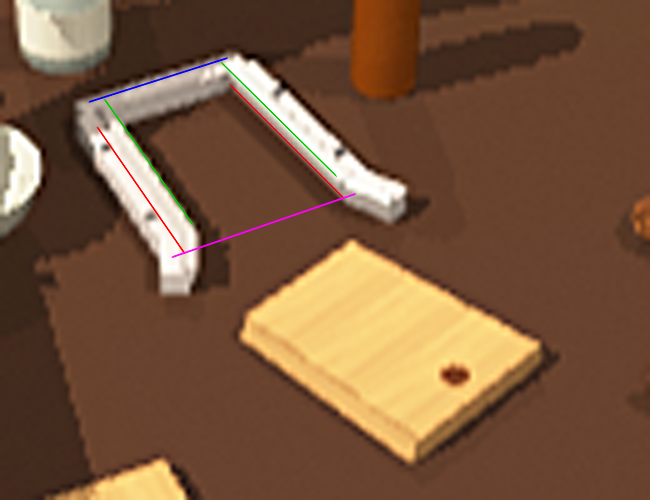

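```bash
cat > q.py <<'E'
from h import *
import pickle
from scipy.spatial.transform import Rotation as Ro
D,M=pickle.load(open('d.pkl','rb')); dk=np.load('dock.npy')
d=D['top']
def todock(w):
    c,s=np.cos(dk[2]),np.sin(dk[2]); v=w[:,:2]-dk[:2]
    return np.c_[c*v[:,0]+s*v[:,1],-s*v[:,0]+c*v[:,1]]
for n,pts,z in [('gib2 end/far/flare',[(481,177),(480,170),(560,143)],20),('bigboard',[(521,288),(587,208),(574,335)],18),('smallboard top',[(471,320),(513,318)],15),('gib3',[(532,412)],20),('bowl rim',[(343,325),(371,352)],50)]:
    w=back(d,np.array(pts)*.64,z); print(n,w.round()[:,:2].tolist(),todock(w).round().tolist())
s=arm.read_state(); R=Ro.from_quat(s['ee_rot']).as_matrix(); print(R.round(3)); print(s['clock'])
# desired: tool x down; tool z along +-dock x
for sg in(1,-1):
    zx=sg*np.array([np.cos(dk[2]),np.sin(dk[2]),0]); x=np.array([0,0,-1.]); y=np.cross(zx,x)
    Rd=np.c_[x,y,zx]; print(sg,'rotvec tool deg',np.degrees(Ro.from_matrix(R.T@Rd).as_rotvec()).round(2), s['joints'].round(2))
E
python3 q.py
```

```text
gib2 end/far/flare [[681.0, -194.0], [697.0, -192.0], [753.0, -365.0]] [[-253.0, -136.0], [-254.0, -151.0], [-434.0, -180.0]]
bigboard [[441.0, -267.0], [609.0, -414.0], [341.0, -370.0]] [[-288.0, 113.0], [-460.0, -30.0], [-374.0, 228.0]]
smallboard top [[377.0, -161.0], [380.0, -248.0]] [[-173.0, 159.0], [-259.0, 171.0]]
gib3 [[188.0, -276.0]] [[-257.0, 364.0]]
bowl rim [[368.0, 99.0], [313.0, 44.0]] [[85.0, 127.0], [39.0, 190.0]]
[[-0.    -0.268 -0.963]
 [ 0.    -0.963  0.268]
 [-1.    -0.     0.   ]]
0.6
1 rotvec tool deg [65.36  0.    0.  ] [ 1.56  0.38  0.01 -0.   -1.19 -0.26]
-1 rotvec tool deg [-114.64   -0.      0.  ] [ 1.56  0.38  0.01 -0.   -1.19 -0.26]
```

```bash
cat > g.py <<'E'
import sys
from h import *
from scipy.spatial.transform import Rotation as Ro
dk=np.load('dock.npy')
def go(x,y,z):
    s=arm.read_state(); R=Ro.from_quat(s['ee_rot']).as_matrix()
    w=T(dk,[[x,y,z]])[0]
    zx=np.array([np.cos(dk[2]),np.sin(dk[2]),0]); xx=np.array([0,0,-1.]); Rd=np.c_[xx,np.cross(zx,xx),zx]
    v=s['position']-np.r_[dk[:2],0]; c,q=np.cos(dk[2]),np.sin(dk[2])
    print('t',s['clock'],'tcp dock',np.round([c*v[0]+q*v[1],-q*v[0]+c*v[1],v[2]],1),'F dock',np.round([*(np.array([[c,q],[-q,c]])@s['contact_force'][:2]),s['contact_force'][2]],1),'w',round(s['gripper_width'],1))
    print('world tgt',w.round(1),'tool shift m',((R.T@(w-s['position']))/1000).round(4),'rot',np.degrees(Ro.from_matrix(R.T@Rd).as_rotvec()).round(2))
if __name__=='__main__': go(*map(float,sys.argv[1:4]))
E
python3 g.py -205 -122 150
```

```text
t 0.6 tcp dock [613.3 245.9 231.3] F dock [ 0.8 -0.2 -0.2] w 85.5
world tgt [ 660. -148.  150.] tool shift m [ 0.0813  0.5903 -0.6756] rot [65.36  0.    0.  ]
```

{"op": "arm_command", "data": {"rows": [{"dy": 0.03, "dz": -0.035, "wx": 4, "gripper": 1}, {"dy": 0.06, "dz": -0.07, "wx": 8, "gripper": 1}, {"dy": 0.09, "dz": -0.104, "wx": 12, "gripper": 1}, {"dy": 0.12, "dz": -0.138, "wx": 16, "gripper": 1}, {"dy": 0.15, "dz": -0.172, "wx": 20, "gripper": 1}, {"dy": 0.18, "dz": -0.206, "wx": 24, "gripper": 1}, {"dy": 0.21, "dz": -0.24, "wx": 28, "gripper": 1}, {"dy": 0.24, "dz": -0.274, "wx": 32, "gripper": 1}]}}

```text
validation failed for argument at $.ro...
```

```bash
python3 g.py -205 -122 150
```

```text
t 0.6 tcp dock [613.3 245.9 231.3] F dock [ 0.8 -0.2 -0.2] w 85.5
world tgt [ 660. -148.  150.] tool shift m [ 0.0813  0.5903 -0.6756] rot [65.36  0.    0.  ]
```

{"op": "arm_command", "data": {"rows": [{"dx": 0, "dy": 0.03, "dz": -0.035, "wx": 4, "wy": 0, "wz": 0, "gripper": 1}, {"dx": 0, "dy": 0.06, "dz": -0.07, "wx": 8, "wy": 0, "wz": 0, "gripper": 1}, {"dx": 0, "dy": 0.09, "dz": -0.104, "wx": 12, "wy": 0, "wz": 0, "gripper": 1}, {"dx": 0, "dy": 0.12, "dz": -0.138, "wx": 16, "wy": 0, "wz": 0, "gripper": 1}, {"dx": 0, "dy": 0.15, "dz": -0.172, "wx": 20, "wy": 0, "wz": 0, "gripper": 1}, {"dx": 0, "dy": 0.18, "dz": -0.206, "wx": 24, "wy": 0, "wz": 0, "gripper": 1}, {"dx": 0, "dy": 0.21, "dz": -0.24, "wx": 28, "wy": 0, "wz": 0, "gripper": 1}, {"dx": 0, "dy": 0.24, "dz": -0.274, "wx": 32, "wy": 0, "wz": 0, "gripper": 1}]}}

```text
clock: 1.4
position: [367.9, 295.7, 231.7]
ee_rot: [0.647, -0.286, -0.647, -0.286]
contact_force: [1.0, 1.1, -0.4]
gripper_width: -0.2
```

```bash
python3 g.py -205 -122 150
```

```text
t 1.4 tcp dock [279.2  96.5 231.7] F dock [ 0.9 -1.1 -0.4] w -0.2
world tgt [ 660. -148.  150.] tool shift m [ 0.0816  0.0826 -0.5248] rot [3.322e+01 3.000e-02 5.000e-02]
```

{"op": "arm_command", "data": {"rows": [{"dx": 0, "dy": 0.007, "dz": -0.045, "wx": 4, "wy": 0, "wz": 0, "gripper": 1}, {"dx": 0, "dy": 0.014, "dz": -0.09, "wx": 8, "wy": 0, "wz": 0, "gripper": 1}, {"dx": 0, "dy": 0.021, "dz": -0.135, "wx": 12, "wy": 0, "wz": 0, "gripper": 1}, {"dx": 0, "dy": 0.028, "dz": -0.18, "wx": 16, "wy": 0, "wz": 0, "gripper": 1}, {"dx": 0, "dy": 0.035, "dz": -0.225, "wx": 20, "wy": 0, "wz": 0, "gripper": 1}, {"dx": 0, "dy": 0.042, "dz": -0.27, "wx": 24, "wy": 0, "wz": 0, "gripper": 1}, {"dx": 0, "dy": 0.049, "dz": -0.315, "wx": 28, "wy": 0, "wz": 0, "gripper": 1}, {"dx": 0, "dy": 0.056, "dz": -0.36, "wx": 33.2, "wy": 0, "wz": 0, "gripper": 1}]}}

```text
clock: 2.2
position: [569.6, -10.1, 231.9]
ee_rot: [0.537, -0.459, -0.537, -0.46]
contact_force: [-0.4, 0.7, 0.0]
gripper_width: -0.2
```

```bash
python3 g.py -205 -125 40
```

```text
t 2.2 tcp dock [-54.5 -54.5 231.9] F dock [0.8 0.3 0. ] w -0.2
world tgt [ 663.  -147.5   40. ] tool shift m [ 0.1919 -0.0707 -0.1504] rot [-0.17  0.05  0.08]
```

{"op": "arm_command", "data": {"rows": [{"dx": 0, "dy": -0.02, "dz": -0.04, "wx": 0, "wy": 0, "wz": 0, "gripper": 1}, {"dx": 0, "dy": -0.04, "dz": -0.08, "wx": 0, "wy": 0, "wz": 0, "gripper": 1}, {"dx": 0, "dy": -0.06, "dz": -0.12, "wx": 0, "wy": 0, "wz": 0, "gripper": 1}, {"dx": 0.03, "dy": -0.071, "dz": -0.15, "wx": 0, "wy": 0, "wz": 0, "gripper": 1}, {"dx": 0.07, "dy": -0.071, "dz": -0.15, "wx": 0, "wy": 0, "wz": 0, "gripper": 1}, {"dx": 0.11, "dy": -0.071, "dz": -0.15, "wx": 0, "wy": 0, "wz": 0, "gripper": 1}, {"dx": 0.15, "dy": -0.071, "dz": -0.15, "wx": 0, "wy": 0, "wz": 0, "gripper": 1}, {"dx": 0.192, "dy": -0.071, "dz": -0.15, "wx": 0, "wy": 0, "wz": 0, "gripper": 1}]}}

```text
clock: 3.0
position: [663.5, -147.3, 38.8]
ee_rot: [0.538, -0.459, -0.537, -0.461]
contact_force: [1.3, 0.4, 0.4]
gripper_width: 0.2
```

```bash
python3 g.py -205 -125 4; python3 - <<'E'
from h import *
d=get_image('top'); crop(d,180,90,340,200,5,'top3.png')
d=get_image('side'); crop(d,235,130,365,230,5,'side3.png')
E
```

```text
t 3.0 tcp dock [-204.9 -125.5   38.8] F dock [ 0.2 -1.3  0.4] w 0.2
world tgt [ 663.  -147.5    4. ] tool shift m [ 0.0348  0.0006 -0.0001] rot [-0.18  0.03  0.15]
```

View pics/side3.png

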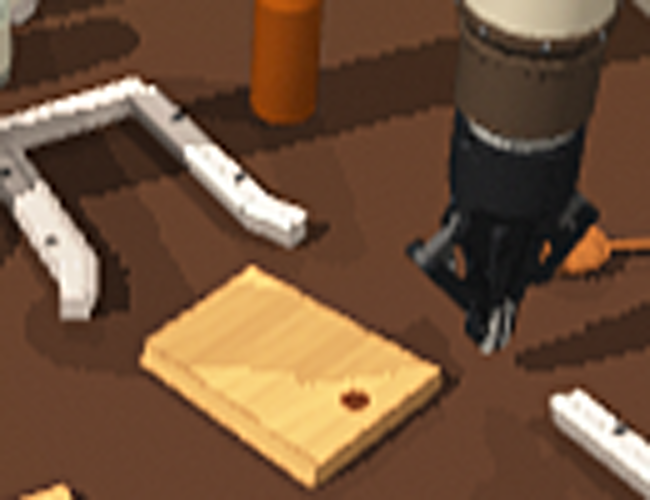

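View pics/top3.png

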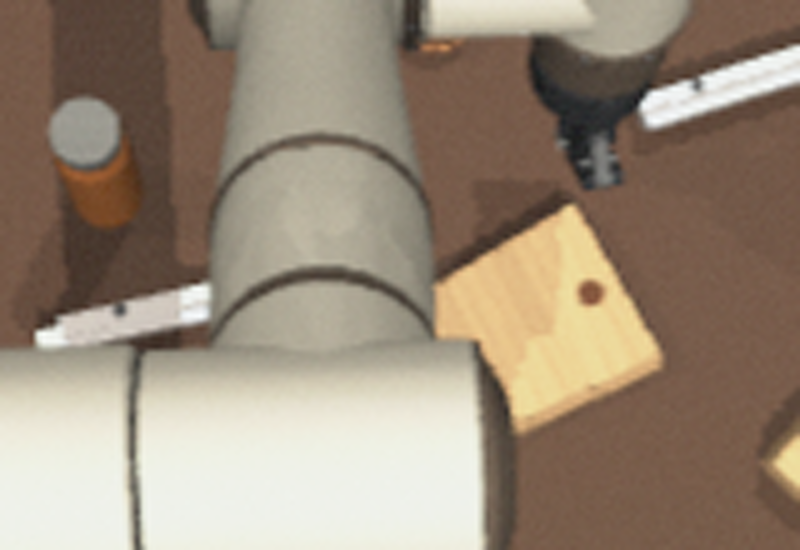

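{"op": "arm_command", "data": {"rows": [{"dx": 0.017, "dy": 0, "dz": 0, "wx": 0, "wy": 0, "wz": 0, "gripper": 1}, {"dx": 0.034, "dy": 0, "dz": 0, "wx": 0, "wy": 0, "wz": 0, "gripper": 1}, {"dx": 0.034, "dy": 0.008, "dz": 0, "wx": 0, "wy": 0, "wz": 0, "gripper": 1}, {"dx": 0.034, "dy": 0.014, "dz": 0, "wx": 0, "wy": 0, "wz": 0, "gripper": 1}, {"dx": 0.034, "dy": 0.02, "dz": 0, "wx": 0, "wy": 0, "wz": 0, "gripper": 1}, {"dx": 0.034, "dy": 0.026, "dz": 0, "wx": 0, "wy": 0, "wz": 0, "gripper": 1}, {"dx": 0.034, "dy": 0.032, "dz": 0, "wx": 0, "wy": 0, "wz": 0, "gripper": 1}, {"dx": 0.034, "dy": 0.038, "dz": 0, "wx": 0, "wy": 0, "wz": 0, "gripper": 1}]}}

```text
clock: 3.9
position: [621.9, -152.9, 0.8]
ee_rot: [-0.535, 0.461, 0.54, 0.459]
contact_force: [4.4, -1.6, 2.7]
gripper_width: -0.2
```

```bash
python3 g.py -205 -87 5; cat > bm.py <<'E'
import sys
from h import *
from scipy.optimize import minimize
dk=np.load('dock.npy'); tag=sys.argv[1]; cams=sys.argv[2].split(',')
g=np.array(list(map(float,sys.argv[3:6]))) # guess dock x,y,deg
w=T(dk,[[g[0],g[1],18]])[0]; p0=np.array([w[0],w[1],dk[2]+np.radians(g[2])])
D={c:get_image(c) for c in cams}; M={}
for c in D:
    d=D[c]; h=cv2.convexHull(P(d,np.r_[T(p0,BB),T(p0,BT)]).astype(np.float32)); reg=np.zeros((384,512),np.uint8); cv2.fillPoly(reg,[np.int32(h)],1)
    best=None
    for r in models.cut_out(c,'board'):
        iou=(r['mask']&(reg>0)).sum()/(r['mask']|(reg>0)).sum()
        if best is None or iou>best[0]: best=(iou,r)
    if best and best[0]>.4: M[c]=best[1]['mask']; print(c,'iou0',round(best[0],2),round(best[1]['conf'],2))
def cost(p,S=4):
    e=0
    for c,m in M.items():
        h=cv2.convexHull(P(D[c],np.r_[T(p,BB),T(p,BT)]).astype(np.float32))
        im=np.zeros((384*S,512*S),np.uint8); cv2.fillPoly(im,[np.int32(((h+.5)*S-.5)*16)],255,shift=4)
        im=cv2.resize(im,(512,384),interpolation=cv2.INTER_AREA)/255.
        e+=np.abs(im-m).sum()/m.sum()
    return e
b=minimize(cost,p0,method='Nelder-Mead',options=dict(initial_simplex=np.array([p0,p0+[8,0,0],p0+[0,8,0],p0+[0,0,.15]])))
b=minimize(cost,b.x,method='Nelder-Mead',options=dict(initial_simplex=np.array([b.x,b.x+[4,0,0],b.x+[0,4,0],b.x+[0,0,-.08]])))
p=b.x; v=p[:2]-dk[:2]; c,s=np.cos(dk[2]),np.sin(dk[2])
print('board dock x,y,deg',np.round([c*v[0]+s*v[1],-s*v[0]+c*v[1],np.degrees(p[2]-dk[2])],1),'cost',round(b.fun,3))
for c in D: 
    q=P(D[c],[[p[0],p[1],10]])[0].astype(int); x0=max(0,q[0]-90); y0=max(0,q[1]-55)
    crop(D[c],x0,y0,x0+160,y0+110,5,f'{c}_{tag}.png',[(P(D[c],T(p,BB)),(0,0,255)),(P(D[c],T(p,BT)),(0,255,0))])
E
python3 bm.py a side,top -140 -2 8
```

```text
t 3.9 tcp dock [-203.8  -83.5    0.8] F dock [-2.3 -4.   2.7] w -0.2
world tgt [ 625.5 -153.5    5. ] tool shift m [-0.0043 -0.0034 -0.0012] rot [-0.22  0.17 -0.44]
side iou0 0.85 0.66
top iou0 0.54 0.8
board dock x,y,deg [-138.2    5.    14.1] cost 0.79
```

View pics/side_a.png

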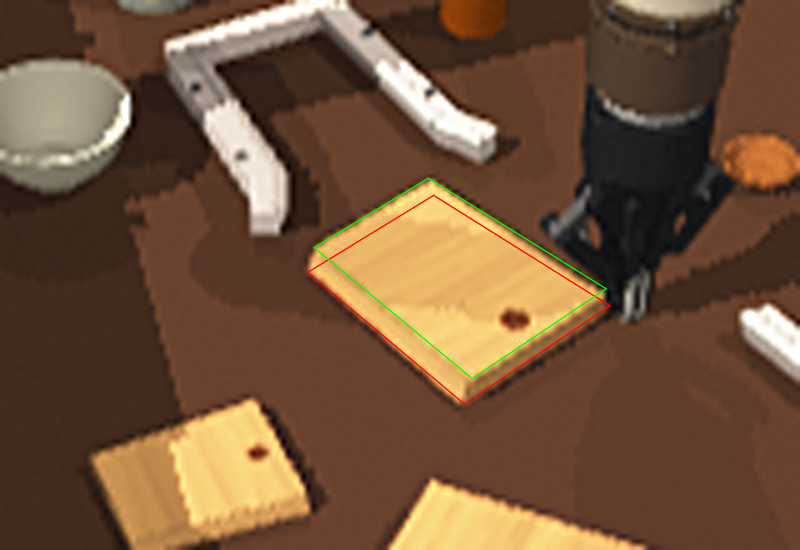

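```bash
python3 bm.py b side -135 0 8
```

```text
side iou0 0.85 0.9
board dock x,y,deg [-138.5    6.6   12. ] cost 0.046
```

View pics/side_b.png

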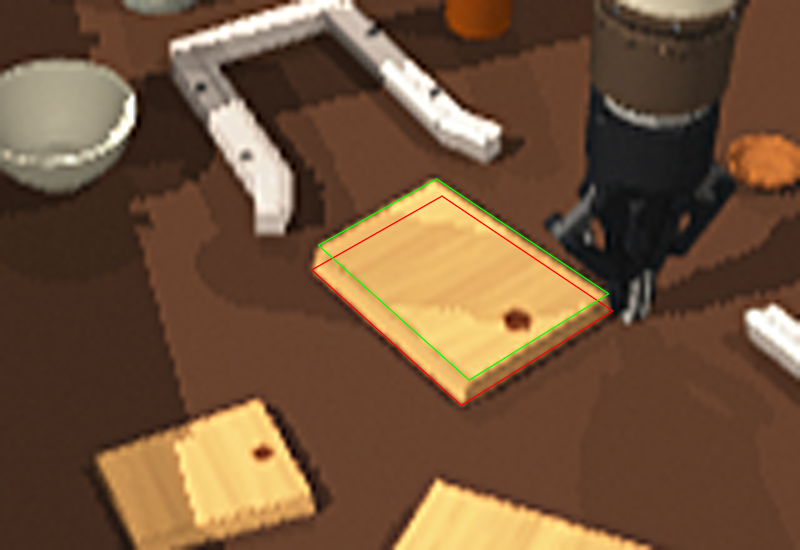

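{"op": "arm_command", "data": {"rows": [{"dx": -0.004, "dy": -0.012, "dz": -0.005, "wx": 0, "wy": 0, "wz": 0, "gripper": 1}, {"dx": -0.03, "dy": -0.015, "dz": -0.02, "wx": 0, "wy": 0, "wz": 0, "gripper": 1}, {"dx": -0.06, "dy": -0.01, "dz": -0.055, "wx": 0, "wy": 0, "wz": 0, "gripper": 0}, {"dx": -0.06, "dy": 0.03, "dz": -0.058, "wx": 0, "wy": 0, "wz": 0, "gripper": -0.65}, {"dx": -0.06, "dy": 0.065, "dz": -0.058, "wx": 0, "wy": 0, "wz": 0, "gripper": -0.65}, {"dx": -0.05, "dy": 0.093, "dz": -0.058, "wx": 0, "wy": 0, "wz": 0, "gripper": -0.65}, {"dx": -0.035, "dy": 0.093, "dz": -0.058, "wx": 0, "wy": 0, "wz": 0, "gripper": -0.65}, {"dx": -0.03, "dy": 0.093, "dz": -0.058, "wx": 0, "wy": 0, "wz": 0, "gripper": -0.65}]}}

```text
clock: 5.0
position: [534.3, -223.9, 28.8]
ee_rot: [-0.53, 0.464, 0.543, 0.457]
contact_force: [-1.3, -0.1, -0.6]
gripper_width: 70.4
```

```bash
python3 g.py -260 10 2;python3 bm.py c side,top -138 6 12
```

```text
t 5.0 tcp dock [-260.1   14.1   28.8] F dock [ 0.1  1.3 -0.6] w 70.4
world tgt [ 538.4 -223.1    2. ] tool shift m [ 0.0267 -0.0046 -0.0001] rot [-0.34  0.39 -1.07]
side iou0 0.61 0.92
board dock x,y,deg [-136.     8.4    8.3] cost 0.594
```

View pics/side_c.png

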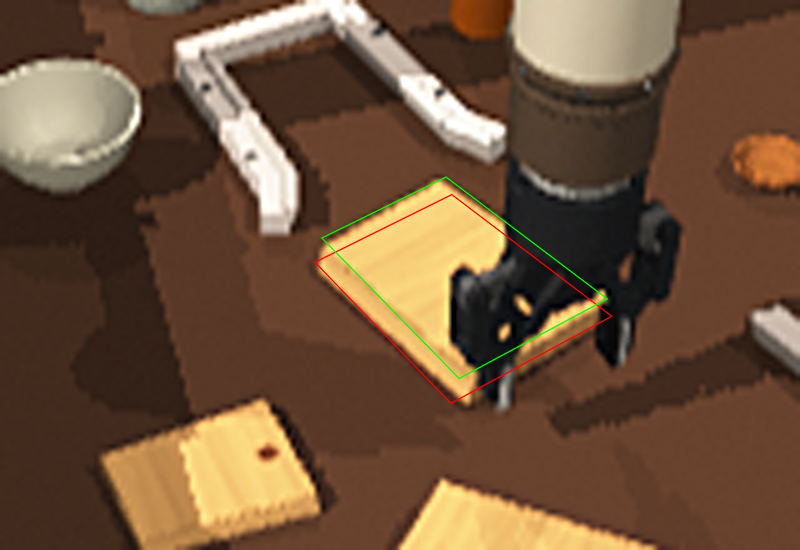

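View pics/top_c.png

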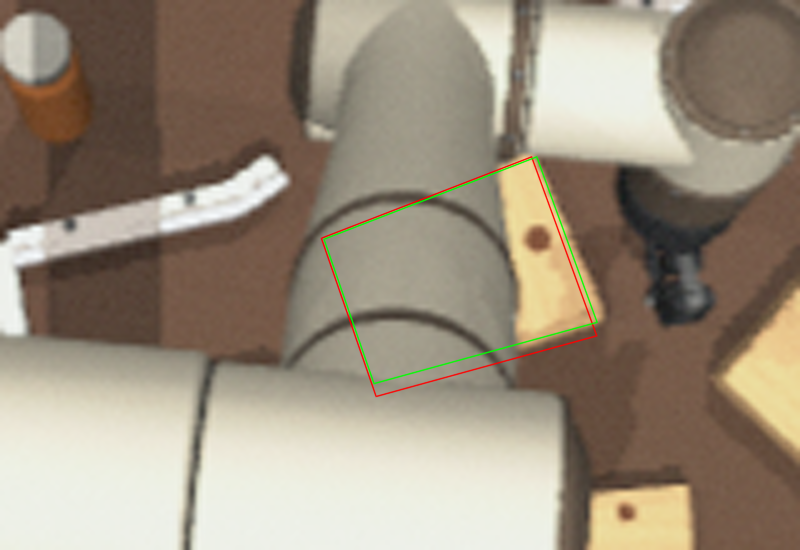

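{"op": "arm_command", "data": {"rows": [{"dx": 0.015, "dy": -0.005, "dz": 0, "wx": -0.3, "wy": 0.4, "wz": -1.1, "gripper": -0.65}, {"dx": 0.026, "dy": -0.005, "dz": 0, "wx": -0.3, "wy": 0.4, "wz": -1.1, "gripper": -0.65}, {"dx": 0.026, "dy": -0.005, "dz": 0.01, "wx": -0.3, "wy": 0.4, "wz": -1.1, "gripper": -0.65}, {"dx": 0.026, "dy": -0.005, "dz": 0.018, "wx": -0.3, "wy": 0.4, "wz": -1.1, "gripper": -0.65}, {"dx": 0.026, "dy": -0.005, "dz": 0.024, "wx": -0.3, "wy": 0.4, "wz": -1.1, "gripper": -0.65}, {"dx": 0.026, "dy": -0.005, "dz": 0.03, "wx": -0.3, "wy": 0.4, "wz": -1.1, "gripper": -0.65}, {"dx": 0.026, "dy": -0.005, "dz": 0.036, "wx": -0.3, "wy": 0.4, "wz": -1.1, "gripper": -0.65}, {"dx": 0.026, "dy": -0.005, "dz": 0.042, "wx": -0.3, "wy": 0.4, "wz": -1.1, "gripper": -0.65}]}}

```text
clock: 6.0
position: [536.4, -181.5, 5.2]
ee_rot: [0.541, -0.457, -0.536, -0.459]
contact_force: [-0.7, -3.2, -0.1]
gripper_width: 70.8
```

```bash
python3 g.py -210 9 2;python3 bm.py d side -130 6 8
```

```text
t 6.0 tcp dock [-218.6    5.4    5.2] F dock [-3.1  1.2 -0.1] w 70.8
world tgt [ 531.5 -173.6    2. ] tool shift m [0.0032 0.0036 0.0086] rot [ 0.1  -0.18  0.37]
side iou0 0.44 0.79
board dock x,y,deg [-120.9    5.4    3.1] cost 1.085
```

View pics/side_d.png

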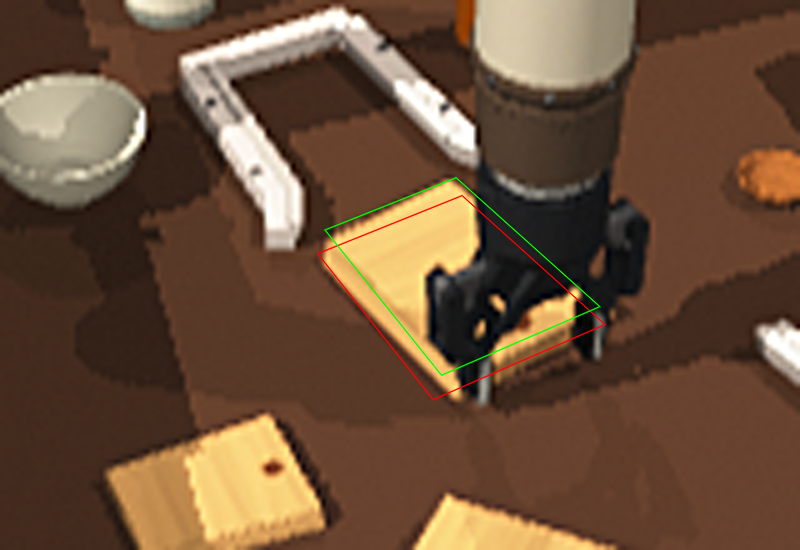

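```bash
python3 - <<'E'
s=open('bm.py').read()
s=s.replace("print(c,'iou0'","hs=cv2.cvtColor(d['img'],cv2.COLOR_RGB2HSV); U[c]=cv2.dilate(((hs[...,1]<70)|(hs[...,2]<45)).astype(np.uint8),np.ones((3,3),np.uint8))*(~M[c]); print(c,'iou0'")
s=s.replace("M={}\n","M={}; U={}\n").replace("np.abs(im-m).sum()","(np.abs(im-m)*(1-U[c])).sum()").replace("best[0]>.4","best[0]>.15")
open('bm.py','w').write(s)
E
python3 bm.py e side -125 6 8
```

```text
side iou0 0.5 0.74
board dock x,y,deg [-121.6   -0.5    8.9] cost 0.043
```

View pics/side_e.png

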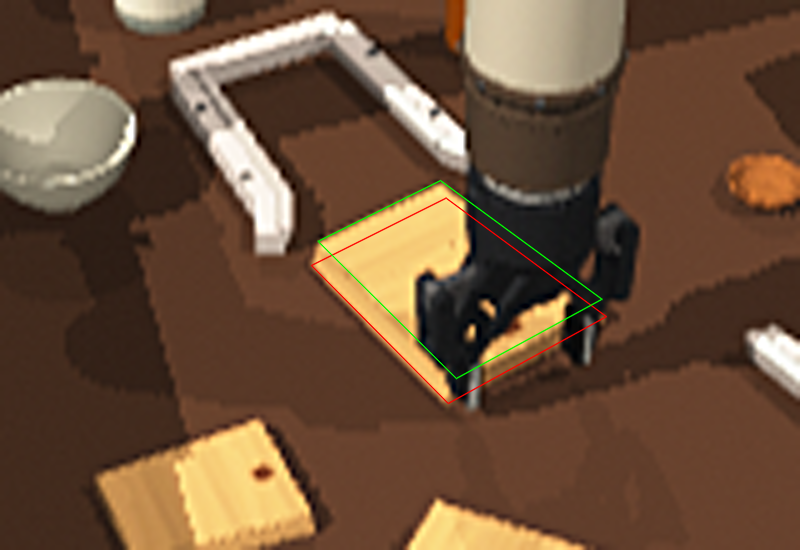

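{"op": "arm_command", "data": {"rows": [{"dx": 0.001, "dy": -0.001, "dz": 0.005, "wx": 0, "wy": 0, "wz": 0.3, "gripper": -0.65}, {"dx": 0.001, "dy": -0.002, "dz": 0.01, "wx": 0, "wy": 0, "wz": 0.3, "gripper": -0.65}, {"dx": 0.001, "dy": -0.003, "dz": 0.015, "wx": 0, "wy": 0, "wz": 0.3, "gripper": -0.65}, {"dx": 0.001, "dy": -0.003, "dz": 0.019, "wx": 0, "wy": 0, "wz": 0.3, "gripper": -0.65}, {"dx": 0.001, "dy": -0.003, "dz": 0.023, "wx": 0, "wy": 0, "wz": 0.3, "gripper": -0.65}, {"dx": 0.001, "dy": -0.003, "dz": 0.027, "wx": 0, "wy": 0, "wz": 0.3, "gripper": -0.65}, {"dx": 0.001, "dy": -0.003, "dz": 0.031, "wx": 0, "wy": 0, "wz": 0.3, "gripper": -0.65}, {"dx": 0.001, "dy": -0.003, "dz": 0.035, "wx": 0, "wy": 0, "wz": 0.3, "gripper": -0.65}]}}

```text
clock: 7.0
position: [534.0, -146.1, 4.0]
ee_rot: [0.539, -0.459, -0.537, -0.458]
contact_force: [-1.8, -3.9, 2.5]
gripper_width: 70.5
```

```bash
python3 g.py -150 0 4;python3 bm.py f side -103 -2 2
```

```text
t 7.0 tcp dock [-183.2    2.2    4. ] F dock [-3.6  2.4  2.5] w 70.5
world tgt [ 530.9 -112.9    4. ] tool shift m [-0.0001 -0.0022  0.0332] rot [ 0.08 -0.16  0.1 ]
side iou0 0.37 0.79
board dock x,y,deg [-96.5 -12.8  -0.9] cost 0.127
```

View pics/side_f.png

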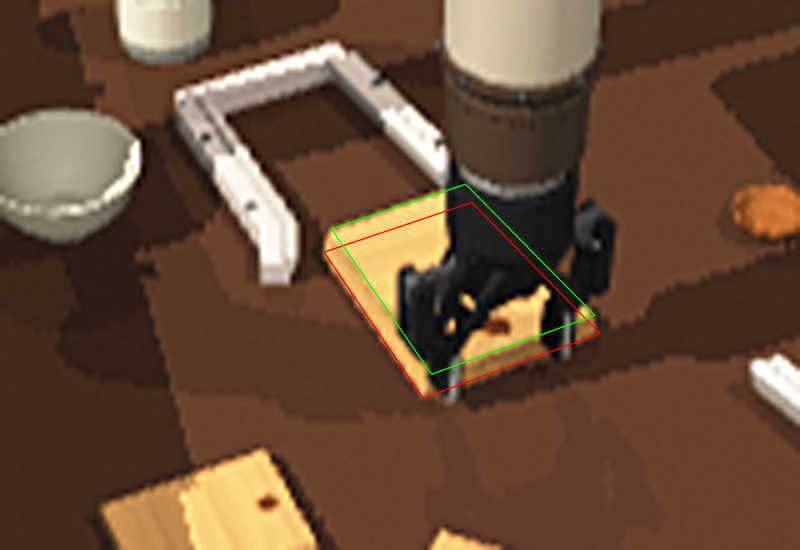

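{"op": "arm_command", "data": {"rows": [{"dx": 0, "dy": 0, "dz": -0.015, "wx": 0, "wy": 0, "wz": 0, "gripper": -0.65}, {"dx": -0.03, "dy": 0, "dz": -0.04, "wx": 0, "wy": 0, "wz": 0, "gripper": -0.65}, {"dx": -0.07, "dy": 0, "dz": -0.08, "wx": 0, "wy": 0, "wz": 0, "gripper": -0.65}, {"dx": -0.11, "dy": 0, "dz": -0.12, "wx": 0, "wy": 0, "wz": 0, "gripper": -0.65}, {"dx": -0.14, "dy": 0, "dz": -0.15, "wx": 0, "wy": 0, "wz": 0, "gripper": -0.65}, {"dx": -0.14, "dy": 0, "dz": -0.18, "wx": 0, "wy": 0, "wz": 0, "gripper": -0.65}, {"dx": -0.14, "dy": 0, "dz": -0.2, "wx": 0, "wy": 0, "wz": 0, "gripper": -0.65}, {"dx": -0.14, "dy": 0, "dz": -0.2, "wx": 0, "wy": 0, "wz": 0, "gripper": -0.65}]}}

```text
clock: 7.9
position: [565.7, -345.7, 143.8]
ee_rot: [0.539, -0.459, -0.536, -0.46]
contact_force: [-0.5, 0.6, -1.4]
gripper_width: 70.4
```

```bash
python3 g.py -190 0 4;python3 bm.py g side,top -97 -8 1
```

```text
t 7.9 tcp dock [-385.3    2.3  143.8] F dock [ 0.7  0.4 -1.4] w 70.4
world tgt [ 537.2 -152.4    4. ] tool shift m [ 0.1394 -0.0012  0.1956] rot [-0.17 -0.13  0.24]
side iou0 0.91 0.67
top iou0 0.8 0.91
board dock x,y,deg [-94.2 -13.9   1.1] cost 0.074
```

View pics/side_g.png

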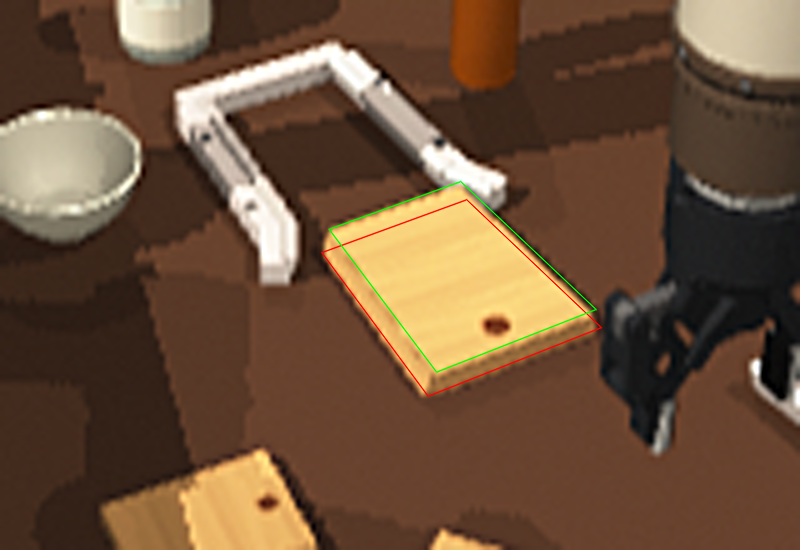

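View pics/top_g.png

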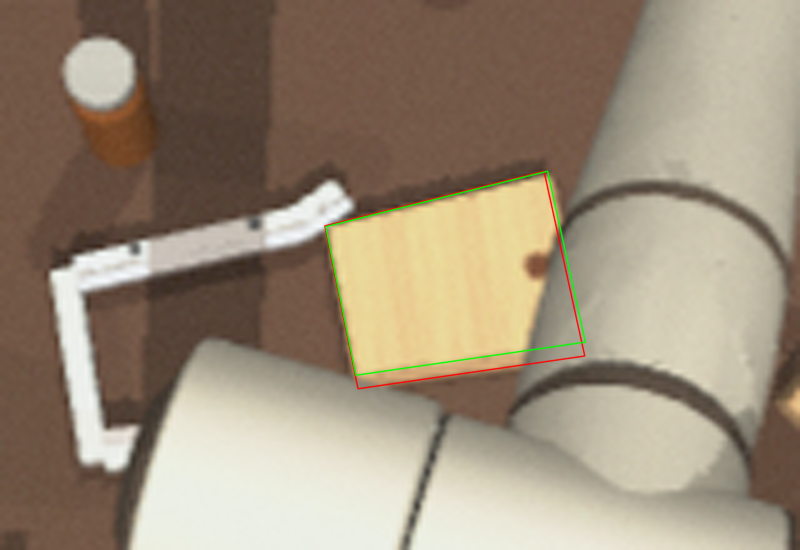

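{"op": "arm_command", "data": {"rows": [{"dx": 0, "dy": -0.03, "dz": 0.045, "wx": 0, "wy": 0, "wz": 0, "gripper": 1}, {"dx": 0, "dy": -0.06, "dz": 0.085, "wx": 0, "wy": 0, "wz": 0, "gripper": 1}, {"dx": 0, "dy": -0.09, "dz": 0.125, "wx": 0, "wy": 0, "wz": 0, "gripper": 1}, {"dx": 0.02, "dy": -0.112, "dz": 0.165, "wx": 0, "wy": 0, "wz": 0, "gripper": 1}, {"dx": 0.04, "dy": -0.112, "dz": 0.205, "wx": 0, "wy": 0, "wz": 0, "gripper": 1}, {"dx": 0.06, "dy": -0.112, "dz": 0.245, "wx": 0, "wy": 0, "wz": 0, "gripper": 1}, {"dx": 0.09, "dy": -0.112, "dz": 0.283, "wx": 0, "wy": 0, "wz": 0, "gripper": 1}, {"dx": 0.105, "dy": -0.112, "dz": 0.283, "wx": 0, "wy": 0, "wz": 0, "gripper": 1}]}}

```text
clock: 8.9
position: [628.8, -39.6, 36.4]
ee_rot: [-0.539, 0.457, 0.54, 0.456]
contact_force: [0.3, -1.0, -0.2]
gripper_width: -0.1
```

```bash
python3 g.py -102 -110 4; python3 - <<'E'
from h import *
d=get_image('side'); crop(d,235,130,365,230,5,'side4.png')
E
```

```text
t 8.9 tcp dock [ -93.  -108.2   36.4] F dock [-1.  -0.1 -0.2] w -0.1
world tgt [632.  -48.2   4. ] tool shift m [ 0.0324 -0.0018 -0.009 ] rot [ 0.46 -0.01 -0.1 ]
```

View pics/side4.png

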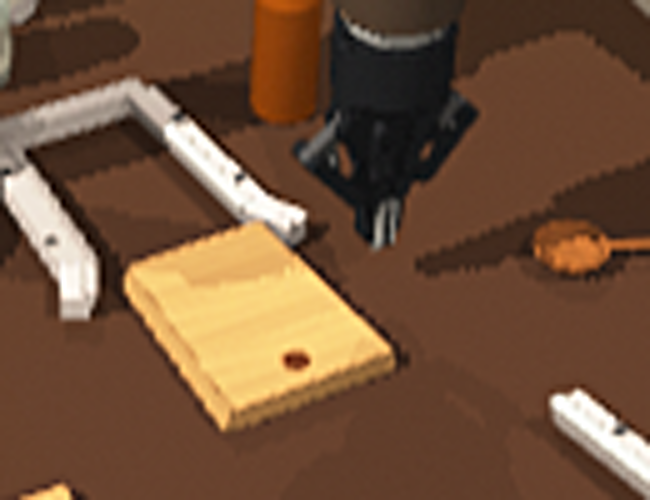

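Fingers (at ~(383,240) in the crop) stand right of the board, clear of the rail. I'll lower them and push the board sideways by about 13 mm.

{"op": "arm_command", "data": {"rows": [{"dx": 0.018, "dy": -0.002, "dz": -0.009, "wx": 0.4, "wy": 0, "wz": 0, "gripper": 1}, {"dx": 0.033, "dy": -0.002, "dz": -0.009, "wx": 0.4, "wy": 0, "wz": 0, "gripper": 1}, {"dx": 0.033, "dy": 0.008, "dz": -0.009, "wx": 0.4, "wy": 0, "wz": 0, "gripper": 1}, {"dx": 0.033, "dy": 0.015, "dz": -0.009, "wx": 0.4, "wy": 0, "wz": 0, "gripper": 1}, {"dx": 0.033, "dy": 0.02, "dz": -0.009, "wx": 0.4, "wy": 0, "wz": 0, "gripper": 1}, {"dx": 0.033, "dy": 0.025, "dz": -0.009, "wx": 0.4, "wy": 0, "wz": 0, "gripper": 1}, {"dx": 0.033, "dy": 0.029, "dz": -0.009, "wx": 0.4, "wy": 0, "wz": 0, "gripper": 1}, {"dx": 0.033, "dy": 0.031, "dz": -0.009, "wx": 0.4, "wy": 0, "wz": 0, "gripper": 1}]}}

```text
clock: 9.75
position: [599.5, -55.3, 2.1]
ee_rot: [-0.537, 0.46, 0.538, 0.458]
contact_force: [2.5, 0.5, -0.5]
gripper_width: 0.2
```

```bash
python3 g.py -102 -110 4; python3 bm.py h side -95 -1 0
```

```text
t 9.75 tcp dock [-103.9  -76.8    2.1] F dock [ 0.1 -2.5 -0.5] w 0.2
world tgt [632.  -48.2   4. ] tool shift m [-0.002  -0.0332  0.0019] rot [-0.03 -0.02 -0.14]
side iou0 0.89 0.95
board dock x,y,deg [-94.   -7.1  -0.7] cost 0.025
```

View pics/side_h.png

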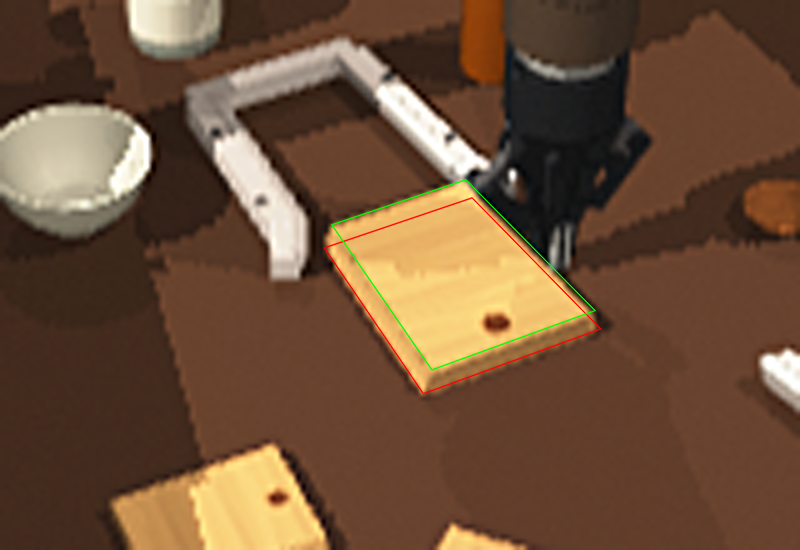

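{"op": "arm_command", "data": {"rows": [{"dx": -0.001, "dy": 0.002, "dz": 0.004, "wx": 0, "wy": 0, "wz": 0, "gripper": 1}, {"dx": -0.001, "dy": 0.005, "dz": 0.005, "wx": 0, "wy": 0, "wz": 0, "gripper": 1}, {"dx": -0.001, "dy": 0.007, "dz": 0.005, "wx": 0, "wy": 0, "wz": 0, "gripper": 1}, {"dx": -0.001, "dy": 0.007, "dz": 0.005, "wx": 0, "wy": 0, "wz": 0, "gripper": 1}, {"dx": -0.001, "dy": -0.01, "dz": 0, "wx": 0, "wy": 0, "wz": 0, "gripper": 1}, {"dx": -0.04, "dy": -0.02, "dz": -0.03, "wx": 0, "wy": 0, "wz": 0, "gripper": 1}, {"dx": -0.08, "dy": -0.02, "dz": -0.07, "wx": 0, "wy": 0, "wz": 0, "gripper": 1}, {"dx": -0.1, "dy": -0.02, "dz": -0.11, "wx": 0, "wy": 0, "wz": 0, "gripper": 0}]}}

```text
clock: 10.65
position: [635.8, -159.8, 103.1]
ee_rot: [-0.537, 0.46, 0.54, 0.457]
contact_force: [1.0, 0.4, 0.4]
gripper_width: 13.2
```

```bash
python3 g.py -205 0 4; python3 bm.py i side,top -95 -1 0
```

```text
t 10.65 tcp dock [-212.8  -96.2  103.1] F dock [ 0.3 -1.   0.4] w 13.2
world tgt [ 539.6 -167.2    4. ] tool shift m [0.0996 0.0957 0.008 ] rot [ 0.08  0.01 -0.32]
side iou0 0.96 0.7
top iou0 0.32 0.8
board dock x,y,deg [-89.   -1.1  -0.2] cost 0.107
```

View pics/side_i.png

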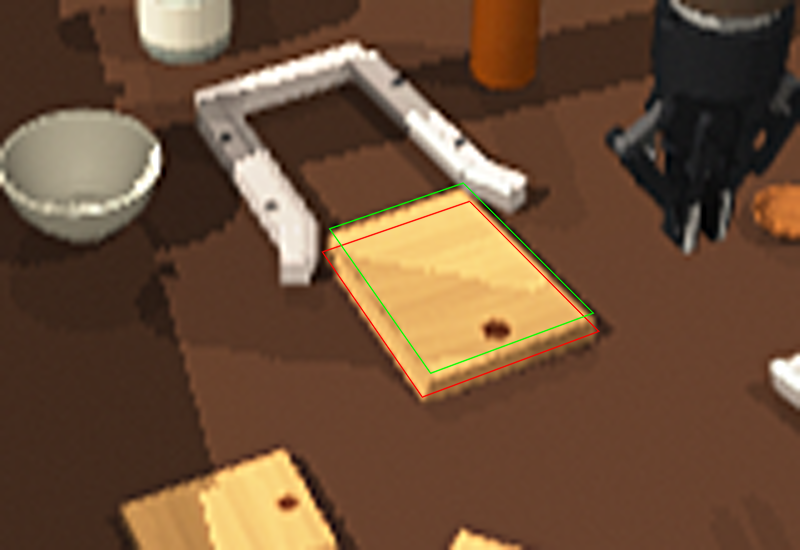

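View pics/top_i.png

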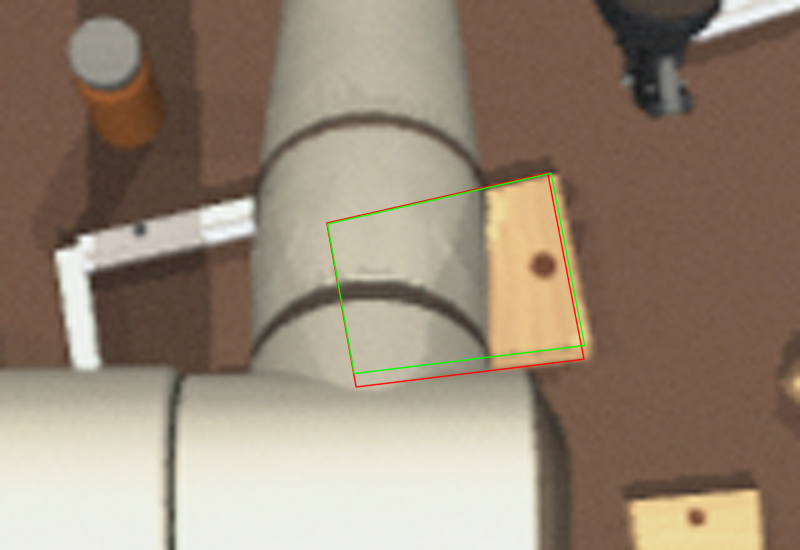

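{"op": "arm_command", "data": {"rows": [{"dx": 0, "dy": 0.04, "dz": -0.005, "wx": 0, "wy": 0, "wz": -0.3, "gripper": -0.3}, {"dx": 0, "dy": 0.08, "dz": -0.005, "wx": 0, "wy": 0, "wz": -0.3, "gripper": -0.3}, {"dx": 0.02, "dy": 0.096, "dz": 0, "wx": 0, "wy": 0, "wz": -0.3, "gripper": -0.3}, {"dx": 0.05, "dy": 0.096, "dz": 0.002, "wx": 0, "wy": 0, "wz": -0.3, "gripper": -0.3}, {"dx": 0.08, "dy": 0.096, "dz": 0.002, "wx": 0, "wy": 0, "wz": -0.3, "gripper": -0.3}, {"dx": 0.098, "dy": 0.096, "dz": 0.004, "wx": 0, "wy": 0, "wz": -0.3, "gripper": -0.3}, {"dx": 0.099, "dy": 0.096, "dz": 0.008, "wx": 0, "wy": 0, "wz": -0.3, "gripper": -0.3}, {"dx": 0.099, "dy": 0.096, "dz": 0.018, "wx": 0, "wy": 0, "wz": -0.3, "gripper": -0.3}]}}

```text
clock: 11.65
position: [535.2, -156.8, 1.5]
ee_rot: [-0.536, 0.461, 0.539, 0.459]
contact_force: [0.6, 2.0, 0.7]
gripper_width: 55.6
```

```bash
python3 g.py -120 0 4
```

```text
t 11.65 tcp dock [-193.9    2.7    1.5] F dock [ 1.9 -0.9  0.7] w 55.6
world tgt [526.2 -83.3   4. ] tool shift m [-0.0024 -0.0024  0.074 ] rot [-0.2   0.09 -0.26]
```

{"op": "arm_command", "data": {"rows": [{"dx": -0.002, "dy": -0.002, "dz": 0.008, "wx": 0, "wy": 0, "wz": 0, "gripper": -0.3}, {"dx": -0.002, "dy": -0.002, "dz": 0.014, "wx": 0, "wy": 0, "wz": 0, "gripper": -0.3}, {"dx": -0.002, "dy": -0.002, "dz": 0.019, "wx": 0, "wy": 0, "wz": 0, "gripper": -0.3}, {"dx": -0.002, "dy": -0.002, "dz": 0.024, "wx": 0, "wy": 0, "wz": 0, "gripper": -0.3}, {"dx": -0.002, "dy": -0.002, "dz": 0.029, "wx": 0, "wy": 0, "wz": 0, "gripper": -0.3}, {"dx": -0.002, "dy": -0.002, "dz": 0.034, "wx": 0, "wy": 0, "wz": 0, "gripper": -0.3}, {"dx": -0.002, "dy": -0.002, "dz": 0.039, "wx": 0, "wy": 0, "wz": 0, "gripper": -0.3}, {"dx": -0.002, "dy": -0.002, "dz": 0.044, "wx": 0, "wy": 0, "wz": 0, "gripper": -0.3}]}}

```text
clock: 12.45
position: [531.4, -113.3, 4.7]
ee_rot: [-0.537, 0.46, 0.538, 0.459]
contact_force: [1.2, -5.2, 4.0]
gripper_width: 55.9
```

```bash
python3 g.py -120 0 4; python3 bm.py j side -64 0 0
```

```text
t 12.45 tcp dock [-150.4   -0.5    4.7] F dock [-5.3 -0.4  4. ] w 55.9
world tgt [526.2 -83.3   4. ] tool shift m [0.0007 0.0006 0.0304] rot [-0.19  0.03 -0.12]
side iou0 0.55 0.85
board dock x,y,deg [-61.    0.5   0.5] cost 0.037
```

View pics/side_j.png

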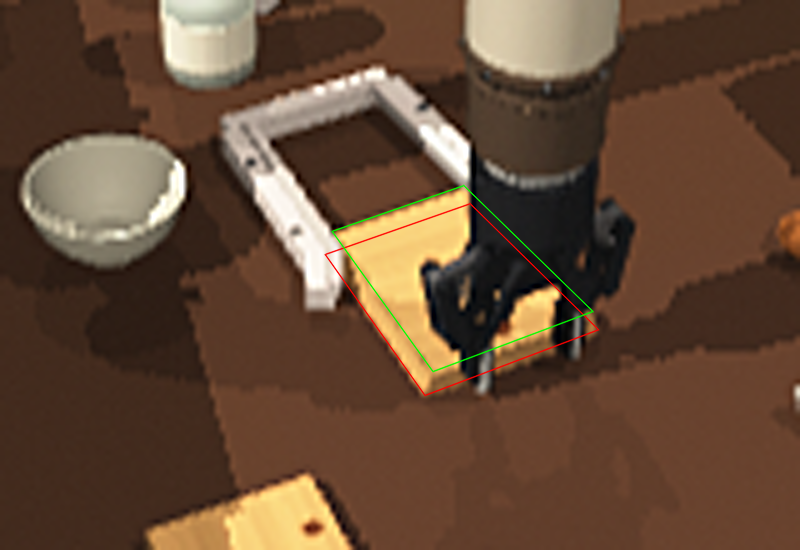

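{"op": "arm_command", "data": {"rows": [{"dx": 0, "dy": 0, "dz": 0.005, "wx": 0, "wy": 0, "wz": 0, "gripper": -0.3}, {"dx": 0, "dy": 0, "dz": 0.01, "wx": 0, "wy": 0, "wz": 0, "gripper": -0.3}, {"dx": 0, "dy": 0, "dz": 0.015, "wx": 0, "wy": 0, "wz": 0, "gripper": -0.3}, {"dx": 0, "dy": 0, "dz": 0.02, "wx": 0, "wy": 0, "wz": 0, "gripper": -0.3}, {"dx": 0, "dy": 0, "dz": 0.025, "wx": 0, "wy": 0, "wz": 0, "gripper": -0.3}, {"dx": 0, "dy": 0, "dz": 0.029, "wx": 0, "wy": 0, "wz": 0, "gripper": -0.3}, {"dx": 0, "dy": 0, "dz": 0.033, "wx": 0, "wy": 0, "wz": 0, "gripper": -0.3}, {"dx": 0, "dy": 0, "dz": 0.036, "wx": 0, "wy": 0, "wz": 0, "gripper": -0.3}]}}

```text
clock: 13.35
position: [525.3, -76.7, 4.2]
ee_rot: [-0.536, 0.46, 0.538, 0.459]
contact_force: [0.2, -3.2, 1.5]
gripper_width: 55.4
```

```bash
python3 g.py -80 0 4
```

```text
t 13.35 tcp dock [-113.3   -0.2    4.2] F dock [-3.2  0.3  1.5] w 55.4
world tgt [519.9 -43.8   4. ] tool shift m [0.0003 0.0003 0.0333] rot [-0.18  0.09 -0.16]
```

{"op": "arm_command", "data": {"rows": [{"dx": 0, "dy": 0, "dz": 0.004, "wx": 0, "wy": 0, "wz": 0, "gripper": -0.3}, {"dx": 0, "dy": 0, "dz": 0.008, "wx": 0, "wy": 0, "wz": 0, "gripper": -0.3}, {"dx": 0, "dy": 0, "dz": 0.012, "wx": 0, "wy": 0, "wz": 0, "gripper": -0.3}, {"dx": 0, "dy": 0, "dz": 0.016, "wx": 0, "wy": 0, "wz": 0, "gripper": -0.3}, {"dx": 0, "dy": 0, "dz": 0.019, "wx": 0, "wy": 0, "wz": 0, "gripper": -0.3}, {"dx": 0, "dy": 0, "dz": 0.022, "wx": 0, "wy": 0, "wz": 0, "gripper": -0.3}, {"dx": 0, "dy": 0, "dz": 0.024, "wx": 0, "wy": 0, "wz": 0, "gripper": -0.3}, {"dx": 0, "dy": 0, "dz": 0.026, "wx": 0, "wy": 0, "wz": 0, "gripper": -0.3}]}}

```text
clock: 14.15
position: [521.9, -50.8, 4.3]
ee_rot: [-0.536, 0.46, 0.538, 0.46]
contact_force: [3.6, -3.7, -2.0]
gripper_width: 55.7
```

```bash
python3 g.py -80 0 4;  python3 bm.py k side 2 0 0
```

```text
t 14.15 tcp dock [-87.2  -0.9   4.3] F dock [-4.3 -2.9 -2. ] w 55.7
world tgt [519.9 -43.8   4. ] tool shift m [0.0003 0.0009 0.0072] rot [-0.18  0.08 -0.1 ]
side iou0 0.44 0.88
board dock x,y,deg [ 4.3 -2.8 -0.6] cost 0.033
```

View pics/side_k.png

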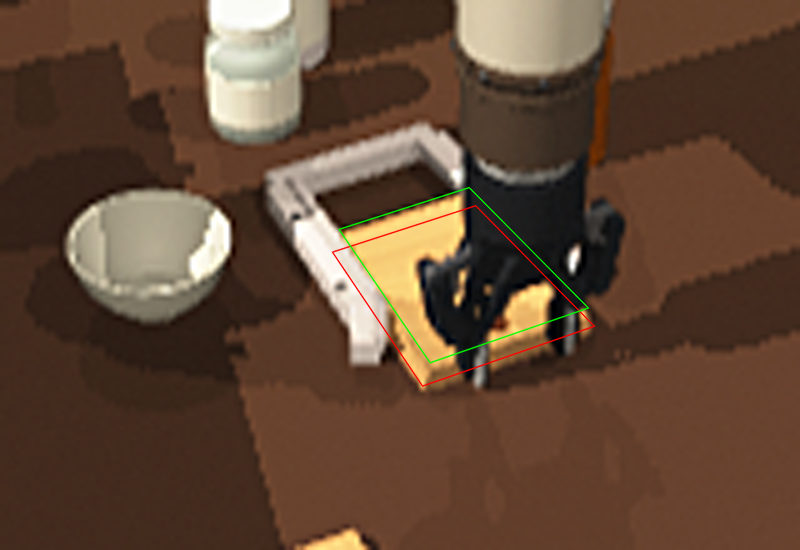

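{"op": "arm_command", "data": {"rows": [{"dx": 0, "dy": 0.001, "dz": 0.0015, "wx": 0, "wy": 0, "wz": 0, "gripper": -0.3}, {"dx": 0, "dy": 0.001, "dz": 0.003, "wx": 0, "wy": 0, "wz": 0, "gripper": -0.3}, {"dx": 0, "dy": 0.001, "dz": 0.0045, "wx": 0, "wy": 0, "wz": 0, "gripper": -0.3}, {"dx": 0, "dy": 0.001, "dz": 0.006, "wx": 0, "wy": 0, "wz": 0, "gripper": -0.3}, {"dx": 0, "dy": 0.001, "dz": 0.0075, "wx": 0, "wy": 0, "wz": 0, "gripper": -0.3}, {"dx": 0, "dy": 0.001, "dz": 0.009, "wx": 0, "wy": 0, "wz": 0, "gripper": -0.3}, {"dx": 0, "dy": 0.001, "dz": 0.0105, "wx": 0, "wy": 0, "wz": 0, "gripper": -0.3}, {"dx": 0, "dy": 0.001, "dz": 0.012, "wx": 0, "wy": 0, "wz": 0, "gripper": -0.3}]}}

```text
clock: 15.05
position: [519.5, -39.0, 4.6]
ee_rot: [-0.537, 0.459, 0.538, 0.46]
contact_force: [5.2, -3.1, -2.4]
gripper_width: 55.2
```

```bash
python3 g.py -80 0 4
```

```text
t 15.05 tcp dock [-75.2  -0.4   4.6] F dock [-3.9 -4.6 -2.4] w 55.2
world tgt [519.9 -43.8   4. ] tool shift m [ 0.0005  0.0004 -0.0048] rot [-0.17  0.09 -0.03]
```

{"op": "arm_command", "data": {"rows": [{"dx": 0, "dy": -0.001, "dz": 0.001, "wx": 0, "wy": 0, "wz": 0, "gripper": -0.3}, {"dx": 0, "dy": -0.001, "dz": 0.002, "wx": 0, "wy": 0, "wz": 0, "gripper": -0.3}, {"dx": 0, "dy": -0.001, "dz": 0.003, "wx": 0, "wy": 0, "wz": 0, "gripper": -0.3}, {"dx": 0, "dy": -0.001, "dz": 0.004, "wx": 0, "wy": 0, "wz": 0, "gripper": -0.3}, {"dx": 0, "dy": -0.001, "dz": 0.005, "wx": 0, "wy": 0, "wz": 0, "gripper": -0.3}, {"dx": 0, "dy": -0.001, "dz": 0.006, "wx": 0, "wy": 0, "wz": 0, "gripper": -0.3}, {"dx": 0, "dy": -0.001, "dz": 0.007, "wx": 0, "wy": 0, "wz": 0, "gripper": -0.3}, {"dx": 0, "dy": -0.001, "dz": 0.008, "wx": 0, "wy": 0, "wz": 0, "gripper": -0.3}]}}

```text
clock: 15.85
position: [519.0, -33.9, 4.5]
ee_rot: [-0.537, 0.461, 0.537, 0.459]
contact_force: [5.4, -24.4, -2.5]
gripper_width: 55.5
```

```bash
python3 g.py -80 0 4
```

```text
t 15.85 tcp dock [-70.1  -0.7   4.5] F dock [-25.   -1.5  -2.5] w 55.5
world tgt [519.9 -43.8   4. ] tool shift m [ 0.0005  0.0007 -0.0099] rot [-0.16 -0.1  -0.15]
```

{"op": "arm_command", "data": {"rows": [{"dx": 0, "dy": 0.001, "dz": -0.006, "wx": 0, "wy": 0, "wz": 0, "gripper": -0.3}, {"dx": -0.001, "dy": 0.001, "dz": -0.012, "wx": 0, "wy": 0, "wz": 0, "gripper": 1}, {"dx": -0.001, "dy": 0.001, "dz": -0.012, "wx": 0, "wy": 0, "wz": 0, "gripper": 1}, {"dx": -0.001, "dy": 0.001, "dz": -0.012, "wx": 0, "wy": 0, "wz": 0, "gripper": 1}, {"dx": -0.001, "dy": 0.001, "dz": -0.01, "wx": 0, "wy": 0, "wz": 0, "gripper": 1}, {"dx": -0.001, "dy": 0.001, "dz": -0.007, "wx": 0, "wy": 0, "wz": 0, "gripper": 1}, {"dx": -0.001, "dy": 0.001, "dz": -0.004, "wx": 0, "wy": 0, "wz": 0, "gripper": 1}, {"dx": -0.001, "dy": 0.001, "dz": -0.002, "wx": 0, "wy": 0, "wz": 0, "gripper": 1}]}}

```text
clock: 16.65
position: [518.3, -35.5, 5.6]
ee_rot: [-0.537, 0.461, 0.538, 0.458]
contact_force: [0.1, 0.2, 0.6]
gripper_width: 0.1
```

```bash
python3 g.py -80 0 4;  python3 bm.py l side 19 0 0
```

```text
t 16.65 tcp dock [-71.5   0.3   5.6] F dock [ 0.2 -0.1  0.6] w 0.1
world tgt [519.9 -43.8   4. ] tool shift m [ 0.0016 -0.0003 -0.0085] rot [-0.12 -0.09 -0.15]
side iou0 0.47 0.67
board dock x,y,deg [15.6 -5.3 -2.2] cost 0.028
```

View pics/side_l.png

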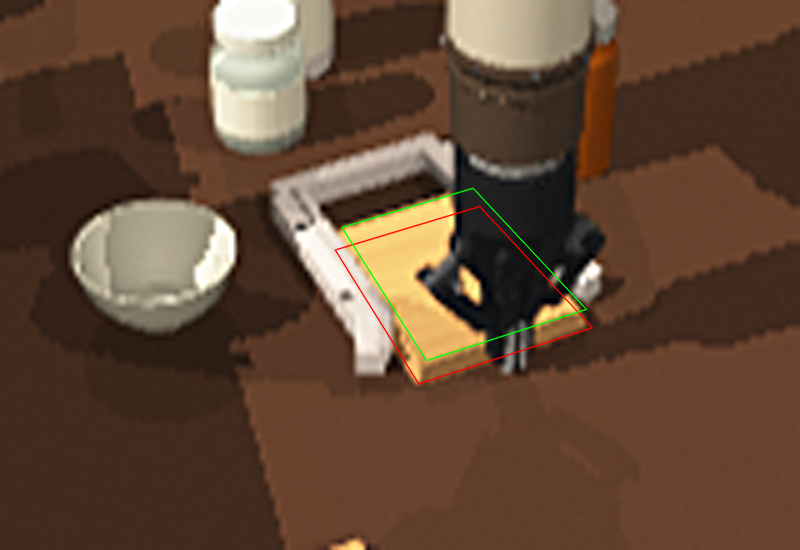

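{"op": "arm_command", "data": {"rows": [{"dx": 0, "dy": 0, "dz": 0.0005, "wx": 0, "wy": 0, "wz": 0, "gripper": 1}, {"dx": 0, "dy": 0, "dz": 0.001, "wx": 0, "wy": 0, "wz": 0, "gripper": 1}, {"dx": 0, "dy": 0, "dz": 0.0015, "wx": 0, "wy": 0, "wz": 0, "gripper": 1}, {"dx": 0, "dy": 0, "dz": 0.002, "wx": 0, "wy": 0, "wz": 0, "gripper": 1}, {"dx": 0, "dy": 0, "dz": 0.0025, "wx": 0, "wy": 0, "wz": 0, "gripper": 1}, {"dx": 0, "dy": 0, "dz": 0.003, "wx": 0, "wy": 0, "wz": 0, "gripper": 1}, {"dx": 0, "dy": 0, "dz": 0.0035, "wx": 0, "wy": 0, "wz": 0, "gripper": 1}, {"dx": 0, "dy": 0, "dz": 0.004, "wx": 0, "wy": 0, "wz": 0, "gripper": 1}]}}

```text
clock: 17.55
position: [518.1, -34.3, 5.6]
ee_rot: [0.538, -0.461, -0.537, -0.458]
contact_force: [4.8, -18.5, -2.2]
gripper_width: -0.1
```

```bash
python3 g.py -80 0 4
```

```text
t 17.55 tcp dock [-70.3   0.3   5.6] F dock [-19.   -1.9  -2.2] w -0.1
world tgt [519.9 -43.8   4. ] tool shift m [ 0.0016 -0.0003 -0.0097] rot [-0.11 -0.25 -0.18]
```

{"op": "arm_command", "data": {"rows": [{"dx": 0, "dy": 0, "dz": -0.01, "wx": 0, "wy": 0, "wz": 0, "gripper": 1}, {"dx": -0.01, "dy": 0, "dz": -0.03, "wx": 0, "wy": 0, "wz": 0, "gripper": 1}, {"dx": -0.04, "dy": -0.01, "dz": -0.06, "wx": 0, "wy": 0, "wz": 0, "gripper": 1}, {"dx": -0.07, "dy": -0.03, "dz": -0.1, "wx": 0, "wy": 0, "wz": 0, "gripper": 1}, {"dx": -0.1, "dy": -0.05, "dz": -0.14, "wx": 0, "wy": 0, "wz": 0, "gripper": 1}, {"dx": -0.1, "dy": -0.07, "dz": -0.18, "wx": 0, "wy": 0, "wz": 0, "gripper": 1}, {"dx": -0.1, "dy": -0.07, "dz": -0.21, "wx": 0, "wy": 0, "wz": 0, "gripper": 1}, {"dx": -0.1, "dy": -0.07, "dz": -0.21, "wx": 0, "wy": 0, "wz": 0, "gripper": 1}]}}

```text
clock: 18.35
position: [620.6, -234.0, 105.8]
ee_rot: [0.537, -0.462, -0.536, -0.459]
contact_force: [-1.0, -0.1, -1.0]
gripper_width: -0.2
```

```bash
python3 g.py -80 0 4;  python3 bm.py m side,top 19 0 0
```

```text
t 18.35 tcp dock [-283.7  -69.5  105.8] F dock [ 0.1  1.  -1. ] w -0.2
world tgt [519.9 -43.8   4. ] tool shift m [0.1011 0.0706 0.2037] rot [-0.39 -0.25 -0.14]
side iou0 0.84 0.63
top iou0 0.47 0.58
board dock x,y,deg [18.8 -4.3  0.6] cost 0.029
```

View pics/side_m.png

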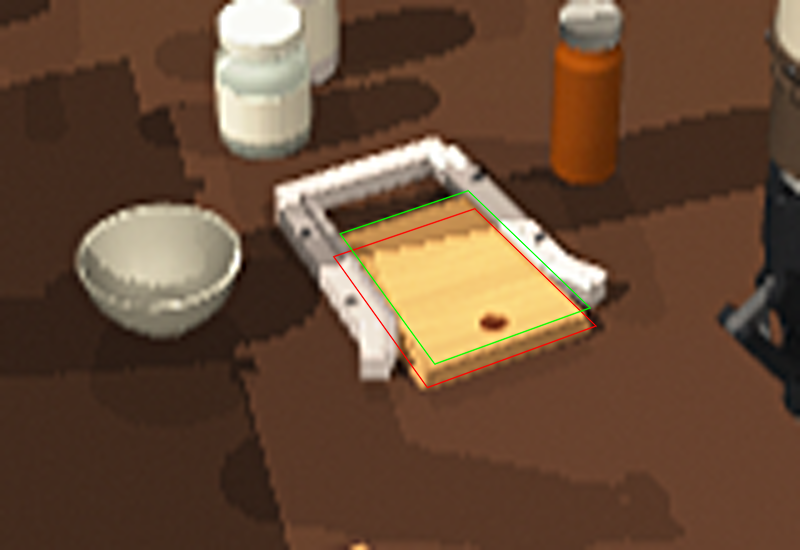

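View pics/top_m.png

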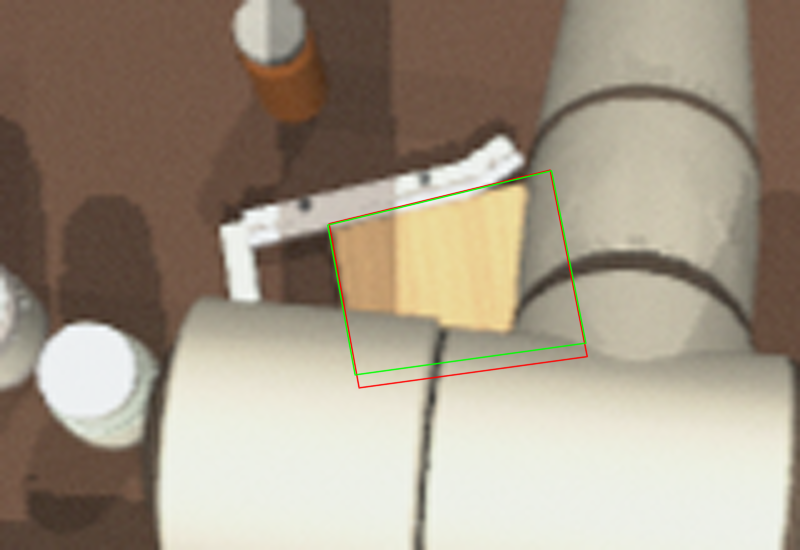

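```bash
python3 - <<'E'
from h import *
dk=np.load('dock.npy')
d=get_image('side')
def b(x,y,a):
    w=T(dk,[[x,y,0]])[0]; p=[w[0],w[1],dk[2]+np.radians(a)]; return [(P(d,T(p,BT)),(0,200,0)),(P(d,T(p,BB)),(0,0,255))]
q=P(d,T(dk,[[19,0,10]]))[0].astype(int); x0,y0=q[0]-45,q[1]-35
crop(d,x0,y0,x0+90,y0+70,8,'side_n.png',b(19,0,0)); crop(d,x0,y0,x0+90,y0+70,8,'side_n0.png')
E
```

```text
(no output)
```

View pics/side_n.png

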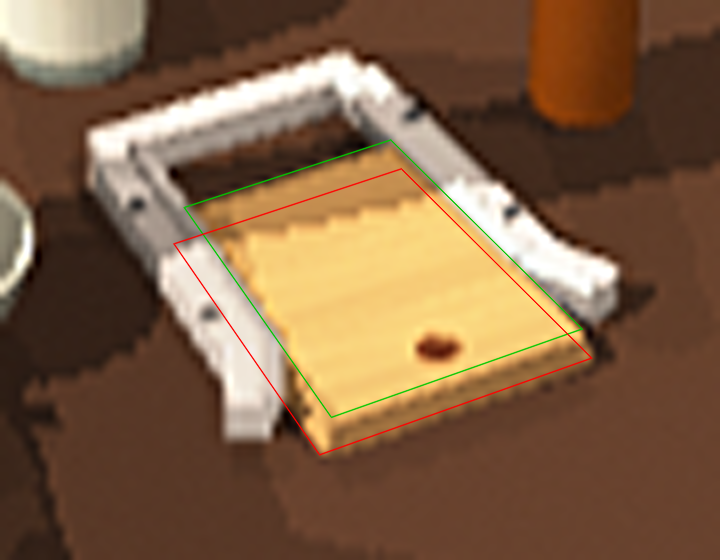

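View pics/side_n0.png

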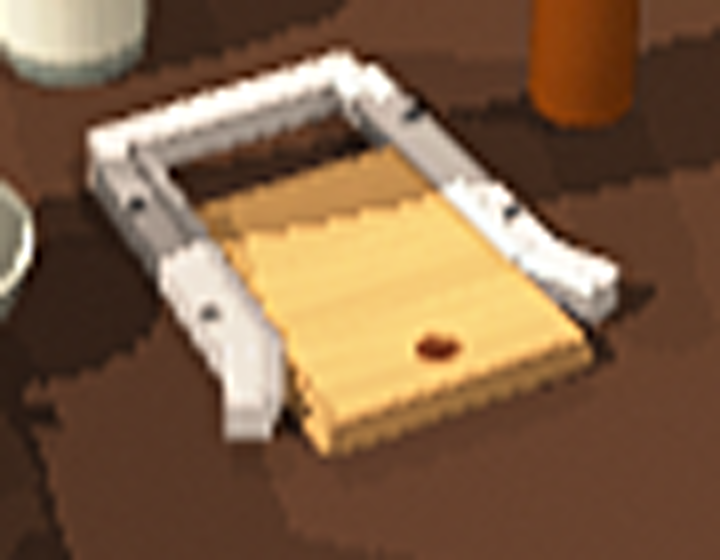

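{"op": "arm_command", "data": {"rows": [{"dx": 0.02, "dy": 0.025, "dz": 0.04, "wx": -0.3, "wy": -0.2, "wz": -0.1, "gripper": 1}, {"dx": 0.04, "dy": 0.05, "dz": 0.08, "wx": -0.3, "wy": -0.2, "wz": -0.1, "gripper": 1}, {"dx": 0.06, "dy": 0.07, "dz": 0.12, "wx": -0.3, "wy": -0.2, "wz": -0.1, "gripper": 1}, {"dx": 0.08, "dy": 0.07, "dz": 0.15, "wx": -0.3, "wy": -0.2, "wz": -0.1, "gripper": 1}, {"dx": 0.098, "dy": 0.07, "dz": 0.175, "wx": -0.3, "wy": -0.2, "wz": -0.1, "gripper": 1}, {"dx": 0.1, "dy": 0.07, "dz": 0.19, "wx": -0.3, "wy": -0.2, "wz": -0.1, "gripper": 1}, {"dx": 0.1, "dy": 0.07, "dz": 0.2, "wx": -0.3, "wy": -0.2, "wz": -0.1, "gripper": 1}, {"dx": 0.1, "dy": 0.07, "dz": 0.206, "wx": -0.3, "wy": -0.2, "wz": -0.1, "gripper": 1}]}}

```text
clock: 19.4
position: [518.9, -36.3, 6.6]
ee_rot: [0.539, -0.457, -0.539, -0.457]
contact_force: [1.0, -0.5, -0.2]
gripper_width: 0.2
```

```bash
python3 g.py -72 0 5
```

```text
t 19.4 tcp dock [-72.4  -0.2   6.6] F dock [-0.6 -1.  -0.2] w 0.2
world tgt [518.6 -35.9   5. ] tool shift m [0.0016 0.0002 0.0004] rot [ 0.34 -0.02 -0.  ]
```

{"op": "arm_command", "data": {"rows": [{"dx": 0.001, "dy": 0, "dz": 0.001, "wx": 0.3, "wy": 0, "wz": 0, "gripper": 1}, {"dx": 0.001, "dy": 0, "dz": 0.002, "wx": 0.3, "wy": 0, "wz": 0, "gripper": 1}, {"dx": 0.001, "dy": 0, "dz": 0.0027, "wx": 0.3, "wy": 0, "wz": 0, "gripper": 1}, {"dx": 0.001, "dy": 0, "dz": 0.0034, "wx": 0.3, "wy": 0, "wz": 0, "gripper": 1}, {"dx": 0.001, "dy": 0, "dz": 0.004, "wx": 0.3, "wy": 0, "wz": 0, "gripper": 1}, {"dx": 0.001, "dy": 0, "dz": 0.0045, "wx": 0.3, "wy": 0, "wz": 0, "gripper": 1}, {"dx": 0.001, "dy": 0, "dz": 0.005, "wx": 0.3, "wy": 0, "wz": 0, "gripper": 1}, {"dx": 0.001, "dy": 0, "dz": 0.005, "wx": 0.3, "wy": 0, "wz": 0, "gripper": 1}]}}

```text
clock: 20.2
position: [519.1, -34.2, 6.2]
ee_rot: [0.539, -0.459, -0.537, -0.459]
contact_force: [4.0, -13.2, 1.4]
gripper_width: -0.0
```

```bash
python3 g.py -72 0 5
```

```text
t 20.2 tcp dock [-70.4  -0.7   6.2] F dock [-13.7  -1.9   1.4] w -0.0
world tgt [518.6 -35.9   5. ] tool shift m [ 0.0013  0.0007 -0.0016] rot [-0.01 -0.16  0.06]
```

{"op": "arm_command", "data": {"rows": [{"dx": 0.001, "dy": 0, "dz": -0.005, "wx": 0, "wy": 0, "wz": 0, "gripper": 1}, {"dx": 0.001, "dy": 0, "dz": -0.003, "wx": 0, "wy": 0, "wz": 0, "gripper": 1}, {"dx": 0.001, "dy": 0, "dz": -0.001, "wx": 0, "wy": 0, "wz": 0, "gripper": 1}, {"dx": 0.001, "dy": 0, "dz": 0.0005, "wx": 0, "wy": 0, "wz": 0, "gripper": 1}, {"dx": 0.001, "dy": 0, "dz": 0.0015, "wx": 0, "wy": 0, "wz": 0, "gripper": 1}, {"dx": 0.001, "dy": 0, "dz": 0.0025, "wx": 0, "wy": 0, "wz": 0, "gripper": 1}, {"dx": 0.001, "dy": 0, "dz": 0.003, "wx": 0, "wy": 0, "wz": 0, "gripper": 1}, {"dx": 0.001, "dy": 0, "dz": 0.0035, "wx": 0, "wy": 0, "wz": 0, "gripper": 1}]}}

```text
clock: 21.0
position: [518.9, -34.1, 5.2]
ee_rot: [0.54, -0.46, -0.536, -0.457]
contact_force: [7.2, -25.0, -4.2]
gripper_width: 0.1
```

```bash
for i in 1 2 3; do python3 g.py -72 0 5|head -1; done; python3 bm.py o side 19 0 0
```

```text
t 21.0 tcp dock [-70.2  -0.5   5.2] F dock [-25.8  -3.2  -4.2] w 0.1
t 21.0 tcp dock [-70.2  -0.5   5.2] F dock [-25.8  -3.2  -4.2] w 0.1
t 21.0 tcp dock [-70.2  -0.5   5.2] F dock [-25.8  -3.2  -4.2] w 0.1
side iou0 0.47 0.77
board dock x,y,deg [18.1 -2.2 -0.1] cost 0.018
```

{"op": "arm_command", "data": {"rows": [{"dx": 0, "dy": 0, "dz": -0.006, "wx": 0, "wy": 0, "wz": 0, "gripper": 1}, {"dx": 0, "dy": 0.015, "dz": -0.006, "wx": 0, "wy": 0, "wz": 0, "gripper": 1}, {"dx": 0, "dy": 0.025, "dz": -0.005, "wx": 0, "wy": 0, "wz": 0, "gripper": 1}, {"dx": 0, "dy": 0.025, "dz": -0.003, "wx": 0, "wy": 0, "wz": 0, "gripper": 1}, {"dx": 0, "dy": 0.025, "dz": -0.001, "wx": 0, "wy": 0, "wz": 0, "gripper": 1}, {"dx": 0, "dy": 0.025, "dz": 0.0005, "wx": 0, "wy": 0, "wz": 0, "gripper": 1}, {"dx": 0, "dy": 0.025, "dz": 0.0015, "wx": 0, "wy": 0, "wz": 0, "gripper": 1}, {"dx": 0, "dy": 0.025, "dz": 0.002, "wx": 0, "wy": 0, "wz": 0, "gripper": 1}]}}

```text
clock: 21.9
position: [494.7, -38.0, 5.5]
ee_rot: [0.541, -0.461, -0.536, -0.456]
contact_force: [3.9, -18.0, -0.9]
gripper_width: 0.0
```

```bash
python3 g.py -72 0 5|head -1
```

```text
t 21.9 tcp dock [-70.3  23.9   5.5] F dock [-18.4  -1.   -0.9] w 0.0
```

{"op": "arm_command", "data": {"rows": [{"dx": 0, "dy": 0, "dz": -0.006, "wx": 0, "wy": 0, "wz": 0, "gripper": 1}, {"dx": 0, "dy": -0.02, "dz": -0.006, "wx": 0, "wy": 0, "wz": 0, "gripper": 1}, {"dx": 0, "dy": -0.05, "dz": -0.006, "wx": 0, "wy": 0, "wz": 0, "gripper": 1}, {"dx": 0, "dy": -0.05, "dz": -0.003, "wx": 0, "wy": 0, "wz": 0, "gripper": 1}, {"dx": 0, "dy": -0.05, "dz": -0.001, "wx": 0, "wy": 0, "wz": 0, "gripper": 1}, {"dx": 0, "dy": -0.05, "dz": 0.0005, "wx": 0, "wy": 0, "wz": 0, "gripper": 1}, {"dx": 0, "dy": -0.05, "dz": 0.0015, "wx": 0, "wy": 0, "wz": 0, "gripper": 1}, {"dx": 0, "dy": -0.05, "dz": 0.002, "wx": 0, "wy": 0, "wz": 0, "gripper": 1}]}}

```text
clock: 22.7
position: [544.8, -30.2, 5.3]
ee_rot: [0.542, -0.461, -0.535, -0.456]
contact_force: [8.4, -17.0, -6.3]
gripper_width: -0.1
```

```bash
python3 g.py -72 0 5|head -1
```

```text
t 22.7 tcp dock [-70.5 -26.8   5.3] F dock [-18.1  -5.6  -6.3] w -0.1
```

{"op": "arm_command", "data": {"rows": [{"dx": 0, "dy": 0, "dz": -0.006, "wx": 0, "wy": 0, "wz": 0, "gripper": 1}, {"dx": 0, "dy": 0.015, "dz": -0.006, "wx": 0, "wy": 0, "wz": 0, "gripper": 1}, {"dx": 0, "dy": 0.027, "dz": -0.005, "wx": 0, "wy": 0, "wz": 0, "gripper": 1}, {"dx": 0, "dy": 0.027, "dz": -0.003, "wx": 0, "wy": 0, "wz": 0, "gripper": 1}, {"dx": 0, "dy": 0.027, "dz": -0.001, "wx": 0, "wy": 0, "wz": 0, "gripper": 1}, {"dx": 0, "dy": 0.027, "dz": 0.0008, "wx": 0, "wy": 0, "wz": 0, "gripper": 1}, {"dx": 0, "dy": 0.027, "dz": 0.002, "wx": 0, "wy": 0, "wz": 0, "gripper": 1}, {"dx": 0, "dy": 0.027, "dz": 0.0028, "wx": 0, "wy": 0, "wz": 0, "gripper": 1}]}}

```text
clock: 23.5
position: [518.5, -34.3, 5.6]
ee_rot: [0.543, -0.461, -0.535, -0.454]
contact_force: [4.4, -20.3, -0.8]
gripper_width: -0.3
```

```bash
python3 g.py -72 0 5|head -1
```

```text
t 23.5 tcp dock [-70.4  -0.2   5.6] F dock [-20.8  -1.2  -0.8] w -0.3
```

{"op": "arm_command", "data": {"rows": [{"dx": 0, "dy": 0, "dz": -0.01, "wx": 0, "wy": 0, "wz": 0, "gripper": 1}, {"dx": -0.01, "dy": 0, "dz": -0.03, "wx": 0, "wy": 0, "wz": 0, "gripper": 1}, {"dx": -0.04, "dy": -0.01, "dz": -0.06, "wx": 0, "wy": 0, "wz": 0, "gripper": 1}, {"dx": -0.07, "dy": -0.03, "dz": -0.1, "wx": 0, "wy": 0, "wz": 0, "gripper": 1}, {"dx": -0.1, "dy": -0.05, "dz": -0.14, "wx": 0, "wy": 0, "wz": 0, "gripper": 1}, {"dx": -0.13, "dy": -0.05, "dz": -0.18, "wx": 0, "wy": 0, "wz": 0, "gripper": 1}, {"dx": -0.15, "dy": -0.05, "dz": -0.21, "wx": 0, "wy": 0, "wz": 0, "gripper": 1}, {"dx": -0.15, "dy": -0.05, "dz": -0.21, "wx": 0, "wy": 0, "wz": 0, "gripper": 1}]}}

```text
clock: 24.3
position: [604.6, -235.5, 163.0]
ee_rot: [0.545, -0.461, -0.531, -0.457]
contact_force: [-0.4, -0.2, -0.1]
gripper_width: 0.4
```

```bash
python3 g.py -72 0 5|head -1; python3 bm.py p side 19 0 0; python3 - <<'E'
from h import *
d=get_image('side'); cv2.imwrite('pics/side_fin.png',cv2.resize(d['img'][:,:,::-1],(800,600),interpolation=cv2.INTER_CUBIC))
E
```

```text
t 24.3 tcp dock [-282.7  -53.4  163. ] F dock [-0.2  0.5 -0.1] w 0.4
side iou0 0.85 0.77
board dock x,y,deg [18.7 -3.4 -1.7] cost 0.021
```

View pics/side_fin.png

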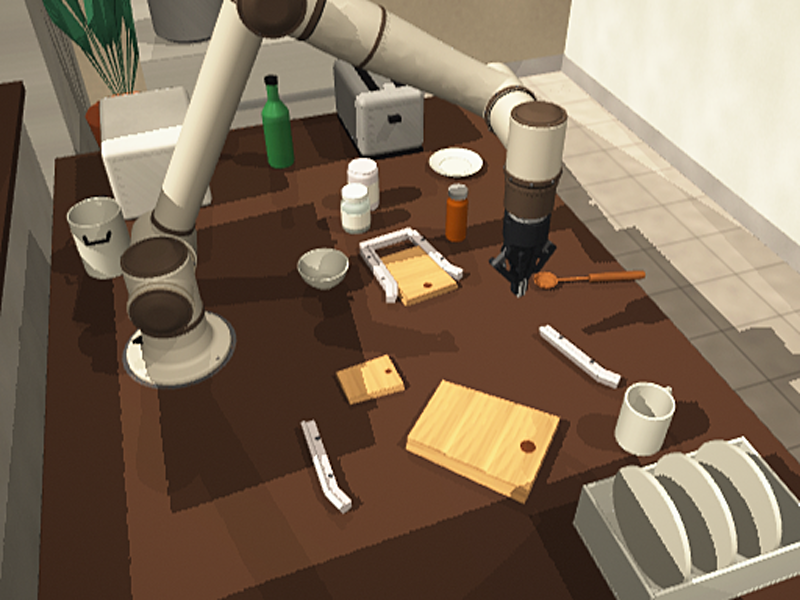

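The board sits between the rails around pixel (420,275). The jars, bowl, tin and look-alikes are at the same pixels as in the first picture, and the robot touches nothing.

```bash
python3 -c "
from bench import arm
print(arm.job_done())"
```

```text
the job is handed in; nothing more can be done
None
```

The middle-sized board is wedged between the rails, narrow end first, with its middle about 19 mm inside the mouth. I handed the job in at about 24 s of the 58 s allowed.

- **How it went:** I straightened and centred the board with pushes on its side and wide end. I then pushed it slowly up the way with both fingers until it stopped at about 25 N. After easing off, I pushed again with closed fingers on the middle of the wide end.
- **Wedging checks:** Three more middle pushes of 14 to 26 N and two off-centre pushes of 18 N all stopped at the same place, within 0.3 mm, so it goes no farther and sits straight. The last push was 20.8 N on the middle. Two of the pushes, at about 25 and 26 N, were above the suggested 15 to 20 N.
- **Final picture:** The arm is clear of everything. The jars, bowl and look-alikes show no visible shift from the first picture. The tin is beside the robot's base, where the arm hid it at the start, so I could not compare it.
- **What disagreed:** The camera fits of the wedged board ranged from +0.6 to −1.7° in angle and −2 to −4 mm sideways, because the rails hide its edges. I trusted the equal contact depths at the middle and both off-centre points instead.

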